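# Lever open the dye tin, pack the pots, shut it

## Task

Use the flat pry tool to lever open the lid of the round tin at its notch, swing the lid well open (past upright) and lay the tool back on its cork mat. Pack every dye pot standing upright in the tin packed like a honeycomb, one in the middle and the rest close around it, then gently shut the lid fully. Leave the spool, the hammer and the glue jar where they are.

Things in the scene. Friction and masses are not known exactly. Their poses are not given: they have to be found in the camera images.
- tin: Round aluminium tin screwed to the bench (it cannot move), outside 144 mm across, inside 138 mm, rim 34 mm above the bench. Origin on the bench under its centre; its own +x axis points to the hinge of its lid, -x to the pry notch. Inside it is wide enough for seven pots, one in the middle and six around it, with a few mm to spare.
- tin_floor (a point): Centre of the tin's inner floor, 3 mm above the bench.
- tin_notch (a point): Middle of the pry notch, on the tin's wall opposite the hinge: a slot 54 mm wide in which the wall (3 mm thick) is only 25 mm high, so that a gap of 10 mm (25 to 35 mm above the bench) is open beneath the lower edge of the shut lid. It is too low for fingers. The point is at mid-gap, 30 mm up. While the lid is shut the tin is empty, so a blade can go in freely.
- lid (a joint): Angle of the tin's hinged lid: 0 shut, grows as it opens, stop at 2.0 rad (leaning back beyond upright). The hinge is stiff (about 0.2 N m): the lid (160 g) stays at any angle. The lid is a shallow cap, 144 mm across with a 3 mm flat top and a 36 mm deep, 3 mm thick skirt; shut, its skirt's lower edge is 35 mm and its smooth top 74 mm above the bench; it has no handle.
- lid_hinge (a point): Middle of the hinge line, 75 mm from the tin's centre, 35 mm above the bench; the line runs along the tin's own y axis.
- lid_edge (a point): Lower edge of the lid's skirt above the notch, farthest from the hinge (145.5 mm from the hinge line); moves with the lid.
- lid_top (a point): Point on the lid's outer top face, 9 mm in from the edge farthest from the hinge (135 mm along the lid from the hinge line and 39 mm above the skirt's lower edge); moves with the lid. Its own z axis points out of the lid.
- mat: Flat cork mat fixed to the bench, 80 by 190 mm, 4 mm thick, the place of the pry tool; origin at the centre of its underside, long side along its own y.
- pryer_handle (a point): Centre of the wooden handle of the pry tool: handle 90 mm long, 18 mm wide and 18 mm high. Its own +x axis points along the tool to the blade. On the mat this point is 13 mm above the bench. The tool weighs 90 g.
- pryer_tip (a point): Middle of the end of the tool's flat steel blade (70 mm long, 18 mm wide, 2 mm thick, straight on from the handle at half its height), 115 mm from the handle's centre.
- spool: Thread spool standing on the bench, 48 mm across, 60 mm high; to be left alone. Origin at the centre of its underside.
- hammer: Hammer about 240 mm long lying on the bench; to be left alone.
- glue: Glue jar standing on the bench, 60 mm across, 100 mm high; to be left alone. Origin at the centre of its underside.
- pot1_mid (a point): Centre (half-way up) of an upright dye pot: round body 42 mm across and 30 mm high, above it a slim round cap 16 mm across and 30 mm high, 60 mm in all, about 60 g; all pots are alike. 30 mm above what it stands on. None if this pot is absent.
- pot2_mid (a point): Centre (half-way up) of an upright dye pot: round body 42 mm across and 30 mm high, above it a slim round cap 16 mm across and 30 mm high, 60 mm in all, about 60 g; all pots are alike. 30 mm above what it stands on. None if this pot is absent.
- pot3_mid (a point): Centre (half-way up) of an upright dye pot: round body 42 mm across and 30 mm high, above it a slim round cap 16 mm across and 30 mm high, 60 mm in all, about 60 g; all pots are alike. 30 mm above what it stands on. None if this pot is absent.
- pot4_mid (a point): Centre (half-way up) of an upright dye pot: round body 42 mm across and 30 mm high, above it a slim round cap 16 mm across and 30 mm high, 60 mm in all, about 60 g; all pots are alike. 30 mm above what it stands on. None if this pot is absent.
- pot5_mid (a point): Centre (half-way up) of an upright dye pot: round body 42 mm across and 30 mm high, above it a slim round cap 16 mm across and 30 mm high, 60 mm in all, about 60 g; all pots are alike. 30 mm above what it stands on. None if this pot is absent.
- pot6_mid (a point): Centre (half-way up) of an upright dye pot: round body 42 mm across and 30 mm high, above it a slim round cap 16 mm across and 30 mm high, 60 mm in all, about 60 g; all pots are alike. 30 mm above what it stands on. None if this pot is absent.
There are look-alikes about, which are no part of the job. Leave any pink or red look-alike of the part that bears pot1_mid alone.

How it is judged (in metres and radians):
On the way, in this order (a step that is already met when the one before it is completed fails the run):
1. the blade of the pry tool holds the lid raised by at least 0.3 rad (value of joint lid above 0.3 rad and contact force between pryer and lid above 0.3 N), for 0.1 s.
2. the lid stands open past upright (more than 1.57 rad) (value of joint lid above 1.57 rad), for 0.2 s.
3. the lid is open, every pot stands in the tin, one of them in the middle (horizontal distance between each of pot1_mid, pot2_mid, pot3_mid, pot4_mid, pot5_mid, pot6_mid and tin_floor below 0.05 m and height (world z) of each of pot1_mid, pot2_mid, pot3_mid, pot4_mid, pot5_mid, pot6_mid below 0.04 m and angle between each of pot1_mid, pot2_mid, pot3_mid, pot4_mid, pot5_mid, pot6_mid's own z axis and vertical below 0.12 rad and horizontal distance between any of pot1_mid, pot2_mid, pot3_mid, pot4_mid, pot5_mid, pot6_mid and tin_floor below 0.012 m and value of joint lid above 1.2 rad), for 0.2 s.
At the end, for the whole second after the job is handed in: Every pot present stands upright (within 0.12 rad) on the tin's floor, its centre within 50 mm of the tin's centre, one of them within 12 mm of the tin's centre; the lid is shut (under 0.05 rad); the pry tool lies at rest, released, with its handle's centre over the mat and under 22 mm high (horizontal distance between each of pot1_mid, pot2_mid, pot3_mid, pot4_mid, pot5_mid, pot6_mid and tin_floor below 0.05 m and height (world z) of each of pot1_mid, pot2_mid, pot3_mid, pot4_mid, pot5_mid, pot6_mid below 0.04 m and angle between each of pot1_mid, pot2_mid, pot3_mid, pot4_mid, pot5_mid, pot6_mid's own z axis and vertical below 0.12 rad and horizontal distance between any of pot1_mid, pot2_mid, pot3_mid, pot4_mid, pot5_mid, pot6_mid and tin_floor below 0.012 m and x of pryer_handle in the frame of mat between -0.04 and 0.04 m and y of pryer_handle in the frame of mat between -0.095 and 0.095 m and height (world z) of pryer_handle below 0.022 m and value of joint lid below 0.05 rad and linear speed of each of pot1, pot2, pot3, pot4, pot5, pot6, pryer below 0.03 m/s); the robot touches nothing.
It fails at once if the lid is slammed (shuts faster than 3 rad/s) (velocity of joint lid below -3 rad/s).
It fails at once if the spool is disturbed (moved more than 30 mm) (distance of spool from where it was at the start of the episode above 0.03 m).
It fails at once if the hammer is disturbed (moved more than 30 mm) (distance of hammer from where it was at the start of the episode above 0.03 m).
It fails at once if the glue is disturbed (moved more than 30 mm) (distance of glue from where it was at the start of the episode above 0.03 m).
Of pot1, pot2, pot3, pot4, pot5, pot6 only 4 to 6 are there at a start; the rules pass over those that are not, and their reading is None.
At some moment in a run one of pot1, pot2, pot3, pot4, pot5, pot6 may be knocked a few centimetres aside while the robot is not near it.
It also fails if it takes over 208 s, if anything falls off the work surface, if the arm or the gripper's body presses on something with over 40 N, if the wrist force passes 120 N, or if a joint passes its speed limit or range.

## Robot

A 6-joint arm with a two-finger parallel gripper is mounted at the origin on the work surface. World frame = base frame: x ahead of the robot, y to its left, z up, the work surface at z = 0. Lengths are in m, angles in degrees, forces in N, time in s.
With the tool pointing down it reaches from about 0.375 to 0.9 m from the base axis. Payload 3.1 kg.
Tool frame: the origin (TCP) lies on the centre line of the jaws, within the pads' length; the fingertips stand finger_overhang ahead of it and the grasp point (between the pads) lies 5 mm behind it (finger_overhang is the distance from the TCP to the fingertips, in m); z points along the fingers, y is the line along which they close (so a half turn about z gives the same grasp; the last joint's range is limited). The gripper opens to 87 mm and grips with 3 to 60 N. Pads are 19 mm wide; open, the fingers measure 117 mm over their backs; the gripper's body (75 mm by 190 mm) begins 51 mm behind the grasp point.
Start: joints at [66.148, 30.224, 82.088, -0, 67.689, -10.227], TCP at [0.147, 0.607, 0.237] pointing down, gripper open.
Joint ranges: [-176.69, 176.69], [-43.24, 126.21], [12.49, 139.97], [-82, 262], [0, 151.66], [-163.58, 163.58]. Speed limits (degrees/s): [159.86, 159.86, 180, 180, 180, 180].

## Interface

Orientations are given as a 3x3 rotation matrix whose columns are the frame's x, y, z axes.
In Python, from rig import read_state, capture, calibration, hand_in, finger_overhang gives the robot as it stands.
- The arm moves only by the tool send_rows, never from a script. Its argument "plan" is a list of rows, each a list of 5 numbers: the closure in counts, from 0 (fully open) to 255 (shut), then the shift along the tool's x, y, z in m, then the turn about the tool's z in rad. A call has 1 to 20 rows; each row shifts and turns the commanded pose from where the row before left it, along the tool's axes as they then stand; what a row does not reach is not made up. A row lasts 1/12 s, in which the tool goes at most 41.7 mm and 7.16 degrees, less where a joint would pass 70% of its speed; a pose out of reach is approached as far as the arm can. A call is refused whole if a number of a shift passes 0.0417 or a number of a turn 0.125, either way. A call with a gripper value outside its range is refused whole. The fingers move at their own pace and stop on an object; the grip force is fixed at half the most. Time passes only in rows, so rows that do not move let the fingers close. It gives the time, the measured TCP pose, the force, the opening and the grip force at its end, in the units of the state.
- read_state(): the state, without advancing time (a new reading comes with each control period).
- capture(name): name is "scene" or "top" or "wrist"; returns (picture, depth): 384x512x3 uint8, blue, green, red; 384x512 float32, m along the optical axis (not along the pixel's ray), 0 where there is no reading.
- calibration(name): a dict with "fx", "fy", "cx", "cy" (pixels), "dist_coeffs" ([k1, k2, p1, p2, k3] as OpenCV has them; the pictures are not rectified), "xyz" and "rotation" of the camera in the world. Camera axes: x right, y down, z forward; pixel columns grow to the right and rows downward; lengths in m; the calibration is good to about 2 mm. A picture is of the moment at which its call begins: read the wrist's pose just before it. calibration takes no time and is no camera call; for the wrist camera it gives the pose at the moment of the call.
- hand_in(): hands the job in; it is judged then, once.
The state is a dict: "time_s": time; "joint_positions": joint angles; "qvel": joint speeds; "tau": joint torques, N m; "position": TCP position; "tcp_rot": TCP orientation; "force": force on the tool from outside, world axes, zero at the start; "moment": the same for the moment, N m; "opening": opening from 0.0 (shut) to 1.0 (fully open); "grasp_force": force on a finger pad.
Only numpy, scipy, OpenCV 4.12 (cv2) and the standard library are available. Lean on these libraries where they do the work, as an engineer would, in place of code of your own. Each camera call takes 0.05 s, during which the arm holds its last target. There are 200 camera calls.

## Working session

There is one attempt and no reset: what is moved stays moved. The work goes in short steps, Python scripts to look and compute and a tool call to move; the robot and the scene stay as the last step left them, time stands still between calls to the robot, and variables do not carry over. Pictures are saved under pics/ and viewed, at most 14 in all, crops included, and the job is handed in when it is done.

Besides the shell and the picture viewer there is one more tool, called after "Call:" by a JSON object that holds its "op" and its "data", one argument or row to a line. send_rows: Moves the arm, as the interface text tells. Its arguments: {"type":"object","properties":{"plan":{"type":"array","items":{"type":"array","items":{"type":"number"}}}},"required":["plan"]}

```bash
mkdir -p pics; ls; python3 - <<'E'
from rig import *
import cv2,numpy as np
print(finger_overhang); s=read_state(); print(s)
for n in("scene","top"):
    p,d=capture(n); cv2.imwrite(f"pics/{n}0.png",p); np.save(f"pics/{n}0.npy",d); print(n,calibration(n))
E
```

```text
pics
0.014
{'time_s': 0.0, 'joint_positions': array([ 6.61476555e+01,  3.02769475e+01,  8.21582931e+01, -5.05702286e-04,
        6.76895069e+01, -1.02280437e+01]), 'qvel': array([ 0.00649491,  0.10761927, -0.05616526, -0.15676487,  0.06559849,
       -0.0680931 ]), 'tau': array([-1.08113149e-03, -4.40039992e+01, -1.76593530e+01,  6.32070517e-02,
        5.82119927e-02, -1.87321948e-04]), 'position': array([0.14690648, 0.60674685, 0.23558267]), 'tcp_rot': array([[-9.71861808e-01,  2.35550129e-01, -8.72971796e-04],
       [ 2.35551442e-01,  9.71859835e-01, -1.99459721e-03],
       [ 3.78578596e-04, -2.14410262e-03, -9.99997630e-01]]), 'force': array([ 0.35041998,  0.54716879, -0.96256381]), 'moment': array([-0.00613143,  0.01798475, -0.04561023]), 'grasp_force': 0.0, 'opening': 0.9998786074003564}
scene {'fx': 389.6056773339069, 'fy': 389.6056773339069, 'cx': 250.7188033968514, 'cy': 186.18814732112259, 'dist_coeffs': array([0.04125715, 0.        , 0.        , 0.        , 0.        ]), 'xyz': array([ 1.18492314, -0.54226505,  0.61014772]), 'rotation': array([[ 0.59590145,  0.44852932, -0.6661253 ],
       [ 0.8030016 , -0.34259688,  0.48766362],
       [-0.00948101, -0.82549914, -0.56432374]])}
top {'fx': 385.6214323452707, 'fy': 385.6214323452707, 'cx': 258.54064626410843, 'cy': 201.69405925663239, 'dist_coeffs': array([-0.09057617,  0.        ,  0.        ,  0.        ,  0.        ]), 'xyz': array([ 0.43013419, -0.08321128,  1.26306537]), 'rotation': array([[-0.02752747, -0.99567858,  0.08869277],
       [-0.99961483,  0.02773172,  0.0010713 ],
       [-0.00352627, -0.08862912, -0.99605845]])}
```

View pics/top0.png

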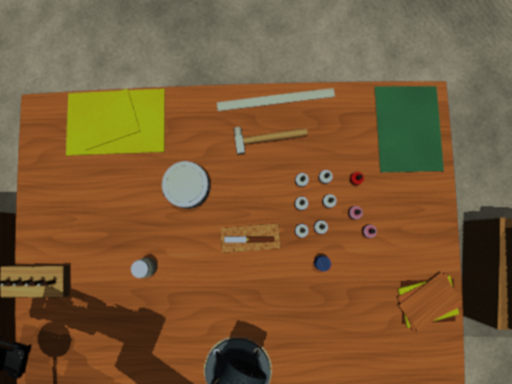

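View pics/scene0.png

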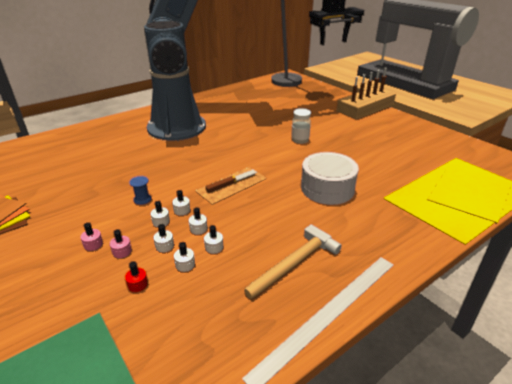

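The top view shows six white pots at about (302,179), (326,176), (302,203), (330,200), (302,231) and (321,227). The pink and red look-alikes are at (355,212), (369,231) and (357,178). The tin is at (185,184), and the mat with the tool is at (250,238), blade pointing left (+y). The scene view agrees. Next I'll measure positions and zoom in on the tin to find its notch and hinge.

```bash
cat > h.py <<'E'
from rig import *
import cv2,numpy as np
def K(c): return np.array([[c['fx'],0,c['cx']],[0,c['fy'],c['cy']],[0,0,1]])
def cast(c,px,z):
    u=cv2.undistortPoints(np.float64(px).reshape(-1,1,2),K(c),c['dist_coeffs']).reshape(-1,2)
    r=np.c_[u,np.ones(len(u))]@c['rotation'].T
    return c['xyz']+r*((z-c['xyz'][2])/r[:,2])[:,None]
def proj(c,P):
    R=c['rotation'].T; rv=cv2.Rodrigues(R)[0]
    return cv2.projectPoints(np.float64(P).reshape(-1,1,3),rv,-R@c['xyz'],K(c),c['dist_coeffs'])[0].reshape(-1,2)
def cloud(c,d):
    v,u=np.mgrid[:384,:512]; un=cv2.undistortPoints(np.stack([u,v],-1).reshape(-1,1,2).astype(float),K(c),c['dist_coeffs']).reshape(-1,2)
    P=np.c_[un,np.ones(len(un))]*d.reshape(-1,1)
    return (P@c['rotation'].T+c['xyz']).reshape(384,512,3)
def blobs(m,lo=20):
    n,l,s,c=cv2.connectedComponentsWithStats(m.astype(np.uint8)); return [(c[i].round(1),s[i]) for i in range(1,n) if s[i][4]>=lo]
E
python3 - <<'E'
from h import *
p=cv2.imread('pics/top0.png'); d=np.load('pics/top0.npy'); c=calibration('top'); P=cloud(c,d)
h=cv2.cvtColor(p,cv2.COLOR_BGR2HSV); g=(h[...,1]<70)&(h[...,2]>110)
g[:140]=0; g[290:]=0
for b,s in blobs(g,25):
    print(b,s,cast(c,[b],0.030)[0].round(3),cast(c,[b],.074)[0].round(3), P[int(b[1]),int(b[0])].round(3))
# tin by height
m=(P[...,2]>.06)&(P[...,2]<.085); m[:140]=0;m[240:]=0;m[:,240:]=0
for b,s in blobs(m,200): print('tin',b,s,cast(c,[b],.074)[0].round(4))
s=cv2.imread('pics/scene0.png')
a=cv2.resize(p[145:265,125:345],None,fx=2.7,fy=2.7,interpolation=3); b=cv2.resize(s[140:215,190:370],(594,248),interpolation=3)
cv2.imwrite('pics/c1.png',np.vstack([a,b[:,:594]]))
E
```

```text
[  8.1 164.5] [  0 140  18  52 881] [0.69  0.764 0.03 ] [0.681 0.733 0.074] [ 0.856  1.295 -0.743]
[239.6 145.9] [235 140  10  13 103] [ 0.724 -0.025  0.03 ] [ 0.714 -0.027  0.074] [ 0.727 -0.023  0.03 ]
[480.5 179.1] [ 452  140   60   88 3194] [ 0.595 -0.822  0.03 ] [ 0.589 -0.796  0.074] [ 0.7   -1.289 -0.753]
[503.4 146.2] [496 140  16  15 151] [ 0.706 -0.916  0.03 ] [ 0.696 -0.887  0.074] [ 0.88  -1.439 -0.748]
[184.3 183.7] [ 162  161   46   46 1665] [0.605 0.157 0.03 ] [0.599 0.148 0.074] [0.601 0.149 0.076]
[325.5 176.2] [320 170  13  13 110] [ 0.617 -0.301  0.03 ] [ 0.61  -0.293  0.074] [ 0.615 -0.296  0.049]
[301.6 179.3] [295 173  14  13 111] [ 0.609 -0.223  0.03 ] [ 0.602 -0.218  0.074] [ 0.606 -0.218  0.054]
[329.5 200.4] [324 194  13  14 107] [ 0.538 -0.31   0.03 ] [ 0.534 -0.302  0.074] [ 0.537 -0.304  0.058]
[301.3 202.9] [296 196  12  14 111] [ 0.532 -0.219  0.03 ] [ 0.529 -0.214  0.074] [ 0.533 -0.215  0.055]
[321.  226.8] [315 220  13  14 113] [ 0.454 -0.279  0.03 ] [ 0.453 -0.272  0.074] [ 0.456 -0.275  0.057]
[301.5 230.4] [296 224  13  14 116] [ 0.444 -0.216  0.03 ] [ 0.444 -0.212  0.074] [ 0.445 -0.212  0.06 ]
[234.8 239. ] [224 236  23   7 151] [ 0.423 -0.003  0.03 ] [ 0.423 -0.006  0.074] [0.423 0.001 0.013]
[139.  268.8] [131 259  17  19 250] [0.335 0.307 0.03 ] [0.338 0.293 0.074] [0.343 0.284 0.102]
tin [184.8 183.8] [ 162  161   46   46 1652] [0.5985 0.1466 0.074 ]
```

View pics/c1.png

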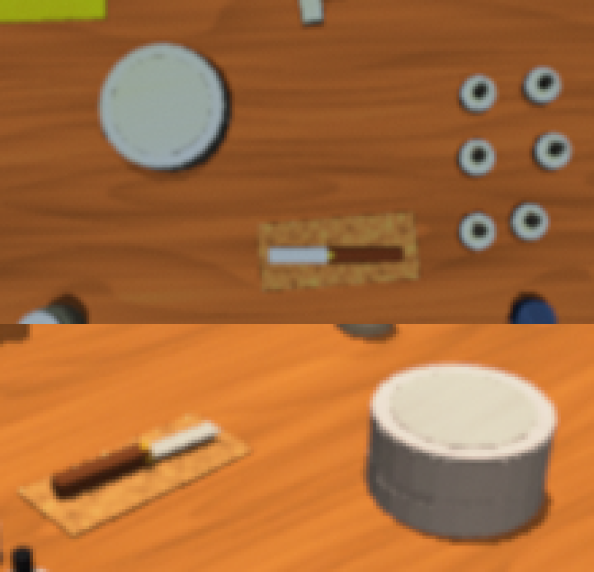

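The top crop shows the tin lid at crop (163,107), and the tool on the mat with its blade to the left. In the scene crop there is a thicker dark band on the tin's left face at about (400,490), which suggests the notch faces -y. I'll turn the tool to match and move toward that side.

Call:
{"op": "send_rows", "data": {
  "plan": [
    [0,0,0,0,0.1212],
    [0,0,0,0,0.1212],
    [0,0,0,0,0.1212],
    [0,0,0,0,0.1212],
    [0,0,0,0,0.1212],
    [0,0,0,0,0.1212],
    [0,0,0,0,0.1212],
    [0,0,0,0,0.1212],
    [0,0,0,0,0.1212],
    [0,0,0,0,0.1212],
    [0,0,0,0,0.1212],
    [0,-0.03,0.02,0,0],
    [0,-0.03,0.02,0,0],
    [0,-0.03,0.02,0,0],
    [0,-0.03,0.02,0,0],
    [0,-0.03,0.02,0,0],
    [0,-0.03,0.02,0,0],
    [0,-0.03,0.02,0,0],
    [0,-0.03,0.02,0,0],
    [0,-0.03,0.02,0,0]
  ]
}}

```text
time_s: 1.77
position: [0.3275, 0.3357, 0.2364]
tcp_rot: [[-0.0, 1.0, -0.0], [1.0, 0.0, -0.0], [-0.0, -0.0, -1.0]]
force: [0.3, 0.8, -0.2]
opening: 1.004
grasp_force: 0.0
```

```bash
python3 - <<'E'
from h import *
s=read_state();print(s['position'],s['tcp_rot'].round(3),s['joint_positions'].round(1))
cw=calibration('wrist'); print('cam',cw['xyz'],cw['rotation'].round(2))
p=cv2.imread('pics/scene0.png'); c=calibration('scene'); g=cv2.cvtColor(p,cv2.COLOR_BGR2GRAY)
ctr=np.array([.602,.150])
for z in (40,36,33,30,27,20):
  r=[]
  for a in range(-130,21,10):
    q=proj(c,[[ctr[0]+.072*np.cos(np.radians(a)),ctr[1]+.072*np.sin(np.radians(a)),z/1000]]).astype(np.float32)
    r.append(int(cv2.remap(g,q[:,:1],q[:,1:],1)[0,0]))
  print(z,r)
P=cloud(calibration('top'),np.load('pics/top0.npy')); 
t=cv2.imread('pics/top0.png');h=cv2.cvtColor(t,cv2.COLOR_BGR2HSV);ct=calibration('top')
m=(h[...,1]<70)&(h[...,2]>110); m2=np.zeros_like(m);m2[230:248,218:250]=m[230:248,218:250]
y,x=np.nonzero(m2); w=cast(ct,np.c_[x,y],.013); print('blade',cv2.minAreaRect(w[:,:2].astype(np.float32)*1000), cv2.fitLine(w[:,:2].astype(np.float32),2,0,.01,.01).ravel())
E
```

```text
[0.32747653 0.33571165 0.23637826] [[-0.  1. -0.]
 [ 1.  0. -0.]
 [-0. -0. -1.]] [ 32.   18.3 103.8  -0.   58.   32. ]
cam [0.32657265 0.41357049 0.38483587] [[ 1.   -0.   -0.  ]
 [-0.   -0.96 -0.29]
 [-0.    0.29 -0.96]]
40 [73, 73, 79, 79, 88, 92, 95, 99, 101, 101, 100, 98, 97, 90, 95, 139]
36 [73, 75, 78, 80, 88, 90, 94, 99, 99, 100, 98, 97, 98, 91, 91, 138]
33 [74, 76, 78, 80, 86, 90, 91, 98, 97, 99, 96, 97, 97, 90, 90, 137]
30 [74, 77, 81, 81, 84, 86, 86, 98, 99, 100, 97, 98, 96, 90, 89, 136]
27 [76, 75, 83, 83, 83, 84, 87, 98, 101, 101, 99, 98, 96, 91, 85, 134]
20 [76, 75, 94, 90, 90, 90, 96, 98, 99, 101, 100, 98, 96, 91, 83, 112]
blade ((422.5901184082031, -2.4666213989257812), (71.16568756103516, 19.340774536132812), 88.49198150634766) [ 0.01296646  0.99991596  0.42253587 -0.00199842]
```

Call:
{"op": "send_rows", "data": {
  "plan": [
    [0,-0.0322,0.0079,0,0],
    [0,-0.0322,0.0079,0,0],
    [0,-0.0322,0.0079,0,0],
    [0,-0.0322,0.0079,0,0],
    [0,-0.0322,0.0079,0,0],
    [0,-0.0322,0.0079,0,0],
    [0,-0.0322,0.0079,0,0],
    [0,-0.0322,0.0079,0,0],
    [0,-0.0322,0.0079,0,0],
    [0,-0.0322,0.0079,0,0],
    [0,-0.0322,0.0079,0,0],
    [0,-0.0322,0.0079,0,0],
    [0,0,0,0,0],
    [0,0,0,0,0]
  ]
}}

```text
time_s: 2.93
position: [0.4221, -0.0505, 0.2363]
tcp_rot: [[0.004, 1.0, -0.0], [1.0, -0.004, 0.0], [0.0, -0.0, -1.0]]
force: [-0.0, 0.2, 0.7]
opening: 1.001
grasp_force: 0.0
```

```bash
python3 - <<'E'
from h import *
s=read_state();print(s['position'])
c=calibration('wrist'); p,d=capture('wrist'); cv2.imwrite('pics/w1.png',p)
h=cv2.cvtColor(p,cv2.COLOR_BGR2HSV); P=cloud(c,d)
m=(h[...,1]<60)&(h[...,2]>100)&(P[...,2]<.025)&(P[...,2]>0.002)&(d>0)
for b,st in blobs(m,100): print('grey',b,st,cast(c,[b],.013)[0].round(4))
m=(P[...,2]>.0165)&(P[...,2]<.03)&(d>0)
for b,st in blobs(m,300): print('hi',b,st,cast(c,[b],.022)[0].round(4))
p=cv2.imread('pics/scene0.png'); c=calibration('scene'); g=cv2.cvtColor(p,cv2.COLOR_BGR2GRAY)
def I(a,z):
    q=proj(c,[[.602+.072*np.cos(np.radians(a)),.150+.072*np.sin(np.radians(a)),z/1000]]).astype(np.float32); return cv2.remap(g,q[:,:1],q[:,1:],1)[0,0]
for a in range(-126,-50,4): print(a, int(I(a,19)+0.)-int(I(a,28)), int(I(a,41)+0.)-int(I(a,28)),end=' | ')
E
```

```text
[ 0.42211544 -0.05051241  0.23632566]
grey [254.3 125.1] [ 246   93   19   66 1121] [ 0.4199 -0.0024  0.013 ]
grey [276.5 334.9] [265 327  31  15 163] [ 0.4471 -0.2684  0.013 ]
hi [395.6  30.9] [367   0  82  51 408] [0.56   0.0908 0.022 ]
hi [252.9 198.5] [ 245  160   18   79 1289] [ 0.418  -0.0811  0.022 ]
-126 -5 -3 | -122 -4 -4 | -118 4 -1 | -114 11 -1 | -110 13 -3 | -106 10 -5 | -102 8 -3 | -98 9 -2 | -94 12 2 | -90 6 5 | -86 7 4 | -82 3 4 | -78 9 11 | -74 11 10 | -70 10 9 | -66 9 9 | -62 -1 0 | -58 -1 0 | -54 -1 0 |
```

View pics/w1.png

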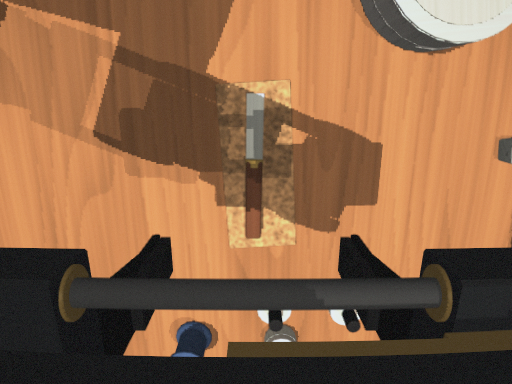

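The wrist view shows the tool upright in the image, with the blade at (254,125) and the handle at (253,198). The notch spans bearings of about -110 to -64 degrees, so its centre is near -87. Next I'll grip the front of the handle.

Call:
{"op": "send_rows", "data": {
  "plan": [
    [0,0,-0.0015,0.033,0],
    [0,0,0,0.033,0],
    [0,0,0,0.033,0],
    [0,0,0,0.033,0],
    [0,0,0,0.033,0],
    [0,0,0,0.033,0],
    [0,0,0,0.012,0],
    [0,0,0,0.006,0],
    [0,0,0,0,0],
    [255,0,0,0,0],
    [255,0,0,0,0],
    [255,0,0,0,0],
    [255,0,0,0,0],
    [255,0,0,0,0],
    [255,0,0,0,0],
    [255,0,0,0,0],
    [255,0,0,0,0],
    [255,0,0,0,0]
  ]
}}

```text
time_s: 4.48
position: [0.4203, -0.0491, 0.0206]
tcp_rot: [[0.0, 1.0, -0.0], [1.0, -0.0, 0.0], [0.0, -0.0, -1.0]]
force: [0.6, 0.3, -0.7]
opening: 0.403
grasp_force: 0.0
```

Call:
{"op": "send_rows", "data": {
  "plan": [
    [255,0,0,0,0],
    [255,0,0,0,0],
    [255,0,0,0,0],
    [255,0,0,0,0],
    [255,0,0,0,0],
    [255,0,0,0,0],
    [255,0,0,0,0],
    [255,0,0,-0.02,0],
    [255,0,0,-0.03,0],
    [255,0,0,-0.03,0],
    [255,0,0,0,0]
  ]
}}

```text
time_s: 5.4
position: [0.4224, -0.0497, 0.1041]
tcp_rot: [[-0.0, 1.0, 0.007], [1.0, 0.0, -0.003], [-0.003, 0.007, -1.0]]
force: [0.1, -0.2, -0.9]
opening: 0.202
grasp_force: 30.0
```

```bash
python3 - <<'E'
from h import *
s=read_state();print(s['position'],s['opening'],s['grasp_force'])
c=calibration('wrist'); p,d=capture('wrist'); cv2.imwrite('pics/w2.png',p); P=cloud(c,d)
h=cv2.cvtColor(p,cv2.COLOR_BGR2HSV)
m=(P[...,2]>.06)&(P[...,2]<.12)&(d>0); m[240:]=0
for b,st in blobs(m,100): 
    print('hi',b,st)
Q=P[m]; Q=Q[(abs(Q[:,0]-.42)<.04)&(Q[:,1]<.06)]
for lo in np.arange(-.04,.05,.01):
    q=Q[(Q[:,1]>=lo)&(Q[:,1]<lo+.01)]
    if len(q): print(lo.round(2),len(q),q.mean(0).round(4),np.ptp(q[:,0]).round(3))
print('tip',Q[:,1].max())
E
```

```text
[ 0.42242217 -0.04968941  0.10413585] 0.20183280477375506 29.9591463804245
hi [255.3 166. ] [ 220   92   71  148 5883]
-0.04 723 [ 0.4211 -0.035   0.0975] 0.035
-0.03 753 [ 0.421 -0.025  0.098] 0.018
-0.02 806 [ 0.4212 -0.015   0.0979] 0.018
-0.01 825 [ 0.4213 -0.005   0.0979] 0.018
0.0 850 [0.4216 0.005  0.0979] 0.017
0.01 903 [0.4215 0.0149 0.0979] 0.017
0.02 976 [0.4217 0.025  0.0978] 0.018
tip 0.02988817070267552
```

View pics/w2.png

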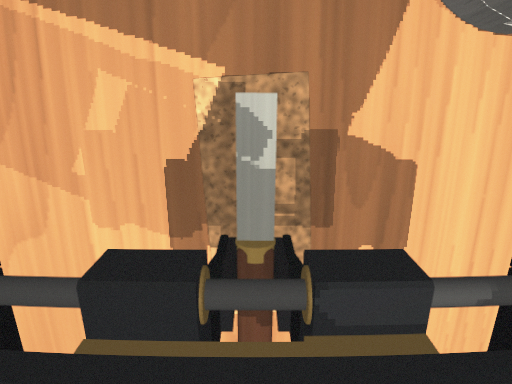

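The tool is held level at (257,165) in the wrist picture, centred. The blade sits 7 mm below the TCP and its tip is 80 mm ahead. Now I'll approach the notch.

Call:
{"op": "send_rows", "data": {
  "plan": [
    [255,0.002,0.0225,0.0083,0],
    [255,0.002,0.0225,0.0083,0],
    [255,0.002,0.0225,0.0083,0],
    [255,0.002,0.0225,0.0083,0],
    [255,0.002,0.0225,0.0083,0],
    [255,0.002,0.0225,0.0083,0],
    [255,0.002,0.0225,0.0083,0],
    [255,0.002,0.0225,0.0083,0],
    [255,0,0,0,-0.05],
    [255,0,0,0,0],
    [255,0,0,0,0]
  ]
}}

```text
time_s: 6.37
position: [0.5987, -0.0327, 0.0324]
tcp_rot: [[-0.049, 0.999, -0.004], [0.999, 0.049, 0.001], [0.001, -0.004, -1.0]]
force: [-0.3, 0.1, -1.5]
opening: 0.201
grasp_force: 30.0
```

```bash
python3 - <<'E'
from h import *
s=read_state();print(s['position'],s['tcp_rot'].round(3).tolist(),s['force'])
c=calibration('wrist'); p,d=capture('wrist'); P=cloud(c,d)
m=(P[...,2]>.055)&(d>0); m[200:]=0
Q=P[m]; print('tin',len(Q),Q.min(0),Q.max(0),np.median(Q[:,2]))
m2=m&(abs(P[...,2]-.075)<.008)
y,x=np.nonzero(m2)
# edge pixels: lowest row for each column
E=np.array([[u,y[x==u].max()] for u in np.unique(x)]);w=cast(c,E,.074)[:,:2]
A=np.c_[2*w,np.ones(len(w))]; s_=np.linalg.lstsq(A,(w**2).sum(1),rcond=None)[0]; print('circ',s_[:2],np.sqrt(s_[2]+s_[:2]@s_[:2]))
from scipy.optimize import least_squares as L
print('r fixed',L(lambda q:np.hypot(*(w-q).T)-.072,[.6,.148]).x)
b=(abs(P[...,2]-.03)<.012)&(d>0);b[250:]=0;B=P[b];B=B[(abs(B[:,0]-.602)<.03)];print('blade',B[:,2].mean(),B.max(0))
p0,d0=capture('top');ct=calibration('top');T=cloud(ct,d0);m=(T[...,2]>.064)&(T[...,2]<.085);m[:140]=0;m[215:]=0;m[:,240:]=0;m[:,:150]=0
k=cv2.findContours(m.astype(np.uint8),0,1)[0];k=max(k,key=len).reshape(-1,2);w=cast(ct,k,.074)[:,:2];print('top',L(lambda q:np.hypot(*(w-q[:2]).T)-q[2],[.6,.148,.072]).x)
cv2.imwrite('pics/w3.png',p)
E
```

```text
[ 0.59869862 -0.03265875  0.0323718 ] [[-0.049, 0.999, -0.004], [0.999, 0.049, 0.001], [0.001, -0.004, -1.0]] [-0.27225883  0.12078836 -1.45508161]
tin 641 [0.58161385 0.07342911 0.05500427] [0.62017617 0.07778075 0.06710826] 0.05919122243551253
circ [0.60200734 0.00141179] 0.07056684570791677
r fixed [0.59470721 0.14378909]
blade 0.027070256476087094 [0.63194303 0.08376495 0.04198777]
top [0.61003414 0.1556275  0.06248709]
```

View pics/w3.png

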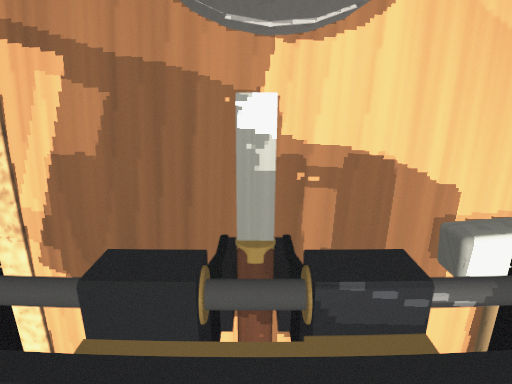

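The wrist view shows the blade at (257,165), pointing at the tin. A bright line on the tin's near wall from (228,17) to (357,8) should be the lower lip of the notch.

```bash
python3 - <<'E'
from h import *
c=calibration('wrist'); p=cv2.imread('pics/w3.png')
w=cast(c,[[228,17],[292,22],[357,8]],.025); print(w.round(4), np.linalg.norm(w[2]-w[0]), c['xyz'])
g=cv2.cvtColor(p,cv2.COLOR_BGR2GRAY); k=(g[:30]>120)&(cv2.cvtColor(p,cv2.COLOR_BGR2HSV)[:30,:,1]<60)
for b,s in blobs(k,5): print(b,s)
y,x=np.nonzero(k); q=cast(c,np.c_[x,y],.025); print(q[:,:2].min(0),q[:,:2].max(0))
from scipy.optimize import least_squares as L
print(L(lambda t:np.hypot(*(q[:,:2]-t).T)-.0705,[.6,.148]).x)
E
```

```text
[[0.5809 0.0767 0.025 ]
 [0.6078 0.076  0.025 ]
 [0.6346 0.0832 0.025 ]] 0.05415869058440842 [0.59437495 0.0447748  0.18184531]
[198.8   1.4] [196   0   7   4   9]
[287.5  18.4] [224   4 134  23 735]
[210.2   7.2] [208   6   5   3   6]
[0.56733143 0.07389229] [0.63459373 0.0847325 ]
[0.59858639 0.14573439]
```

Call:
{"op": "send_rows", "data": {
  "plan": [
    [255,0.0037,0.0106,-0.0025,0],
    [255,0.0037,0.0106,-0.0025,0],
    [255,0,0,0,-0.07],
    [255,0,0,0,0],
    [255,0,0,0,0],
    [255,0.01,0,0,0],
    [255,0.01,0,0,0],
    [255,0.01,0,0,0],
    [255,0.01,0,0,0],
    [255,0,0,0,0],
    [255,0,0,0,0]
  ]
}}

```text
time_s: 7.38
position: [0.616, 0.0163, 0.0391]
tcp_rot: [[-0.121, 0.993, -0.0], [0.993, 0.121, -0.0], [-0.0, -0.0, -1.0]]
force: [-0.1, 0.3, -1.6]
opening: 0.202
grasp_force: 30.0
```

Call:
{"op": "send_rows", "data": {
  "plan": [
    [255,0.002,0,-0.008,0],
    [255,0.002,0,-0.008,0],
    [255,0.002,0,-0.008,0],
    [255,0.002,0,-0.01,0],
    [255,0.003,0,-0.01,0],
    [255,0.003,0,-0.01,0],
    [255,0.004,0,-0.01,0],
    [255,0,0,0,0],
    [255,0,0,0,0]
  ]
}}

```text
time_s: 8.13
position: [0.6151, 0.0334, 0.1045]
tcp_rot: [[-0.12, 0.993, 0.003], [0.993, 0.12, -0.0], [-0.0, 0.003, -1.0]]
force: [-0.8, -0.4, -0.7]
opening: 0.201
grasp_force: 30.0
```

```bash
python3 - <<'E'
from h import *
s=read_state();print(s['position'],s['tcp_rot'][:,2],s['force'],s['moment'])
p,d=capture('scene'); cv2.imwrite('pics/s1.png',cv2.resize(p[90:260,150:410],None,fx=2.5,fy=2.5))
E
```

```text
[0.61505687 0.03343108 0.10454844] [ 2.90547647e-03 -4.51302978e-05 -9.99995778e-01] [-0.75849747 -0.37403841 -0.73229899] [-0.08311997  0.08455017 -0.03566283]
```

View pics/s1.png

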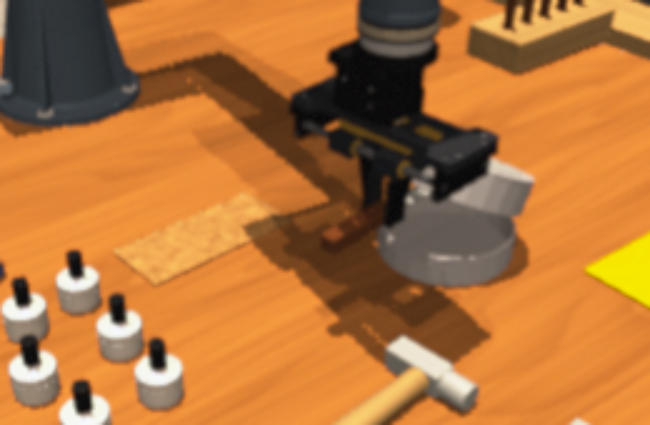

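The scene view shows the lid raised by roughly 0.4 rad on the blade, at crop (490,190). I'll continue along the arc.

Call:
{"op": "send_rows", "data": {
  "plan": [
    [255,0.008,0,-0.0088,0],
    [255,0.008,0,-0.0088,0],
    [255,0.008,0,-0.0088,0],
    [255,0.008,0,-0.0088,0],
    [255,0.008,0,-0.0088,0],
    [255,0.008,0,-0.0088,0],
    [255,0,0,0,0],
    [255,0.01,0,0,0],
    [255,0.01,0,0,0],
    [255,0.01,0,0,0],
    [255,0.01,0,0,0],
    [255,0.01,0,0,0],
    [255,0,0,0,0]
  ]
}}

```text
time_s: 9.27
position: [0.6021, 0.1325, 0.1558]
tcp_rot: [[-0.121, 0.993, -0.0], [0.993, 0.121, 0.001], [0.001, -0.0, -1.0]]
force: [-0.2, -0.1, -0.8]
opening: 0.204
grasp_force: 30.0
```

```bash
cat >> h.py <<'E'
C=np.array([.599,.1465]); A=np.array([-.12,.993])
def lid(n='scene',pic=None):
    "profile of points above the tin in (s,z) from the hinge"
    p,d=capture(n); P=cloud(calibration(n),d); q=P[...,:2]-C
    s=q@A-.075; t=q@np.array([A[1],-A[0]]); z=P[...,2]-.035
    if pic: cv2.imwrite(pic,p)
    return p,s,t,z,d
E
python3 - <<'E'
from h import *
s=read_state();print(s['position'],s['force'],((s['position'][:2]-C)@A-.075+.08).round(3))
for n in('scene','top'):
    p,S,T,Z,d=lid(n)
    m=(abs(T)<.04)&(S>-.15)&(S<.16)&(Z>.01)&(Z<.16)&(d>0)
    for lo in np.arange(.01,.16,.015):
        k=m&(Z>=lo)&(Z<lo+.015)
        if k.sum(): print(n,lo.round(3),k.sum(),np.percentile(S[k],[5,50,95]).round(3))
E
```

```text
[0.60213302 0.13245709 0.15582288] [-0.153706   -0.08464018 -0.78973836] -0.009
scene 0.01 234 [-0.004  0.015  0.029]
scene 0.025 105 [0.019 0.023 0.027]
scene 0.04 92 [0.013 0.017 0.021]
scene 0.055 87 [0.006 0.011 0.014]
scene 0.07 58 [0.001 0.005 0.008]
scene 0.085 13 [-0.004 -0.001  0.001]
scene 0.1 98 [-0.142 -0.098 -0.031]
scene 0.115 202 [-0.145 -0.102 -0.051]
scene 0.13 178 [-0.103 -0.059 -0.04 ]
scene 0.145 115 [-0.104 -0.099 -0.025]
top 0.01 3 [0.033 0.034 0.035]
top 0.025 7 [0.029 0.03  0.031]
top 0.04 16 [0.021 0.023 0.027]
top 0.055 10 [0.014 0.017 0.019]
top 0.07 14 [0.008 0.011 0.014]
top 0.085 13 [0.002 0.004 0.007]
top 0.1 17 [-0.143 -0.003  0.001]
top 0.115 97 [-0.147 -0.128 -0.008]
top 0.13 17 [-0.018 -0.016 -0.013]
top 0.145 6 [-0.022 -0.022 -0.021]
```

Call:
{"op": "send_rows", "data": {
  "plan": [
    [255,0.01,0,0,0],
    [255,0.01,0,0,0],
    [255,0.01,0,0,0],
    [255,0.01,0,0,0],
    [255,0.01,0,0,0],
    [255,0.01,0,0,0],
    [255,0.01,0,0,0],
    [255,0.008,0,0,0],
    [255,0,0,0,0],
    [255,0,0,0,0],
    [255,0,0,0,0]
  ]
}}

```text
time_s: 10.28
position: [0.5932, 0.208, 0.156]
tcp_rot: [[-0.12, 0.993, 0.0], [0.993, 0.12, 0.0], [0.0, 0.0, -1.0]]
force: [-0.2, 0.4, -1.1]
opening: 0.207
grasp_force: 30.0
```

```bash
python3 - <<'E'
from h import *
s=read_state();print(s['position'],s['force'],((s['position'][:2]-C)@A-.075+.08).round(3))
for n in('scene','top'):
    p,S,T,Z,d=lid(n,f'pics/{n}2.png')
    m=(abs(T)<.04)&(S>0.)&(S<.16)&(Z>.01)&(Z<.16)&(d>0)
    for lo in np.arange(.01,.16,.015):
        k=m&(Z>=lo)&(Z<lo+.015)
        if k.sum(): print(n,lo.round(3),k.sum(),np.percentile(S[k],[5,50,95]).round(3))
E
```

```text
[0.59318823 0.20798175 0.15603386] [-0.22133669  0.39143922 -1.13541445] 0.067
scene 0.01 158 [0.008 0.042 0.046]
scene 0.025 139 [0.042 0.047 0.05 ]
scene 0.04 149 [0.047 0.051 0.055]
scene 0.055 125 [0.05  0.055 0.059]
scene 0.07 110 [0.057 0.06  0.063]
scene 0.085 97 [0.061 0.064 0.067]
scene 0.1 91 [0.027 0.065 0.071]
scene 0.115 40 [0.039 0.068 0.073]
scene 0.13 42 [0.037 0.043 0.06 ]
top 0.01 4 [0.004 0.006 0.008]
top 0.115 5 [0.075 0.076 0.078]
top 0.13 21 [0.073 0.076 0.079]
```

The lid is at about 1.85 rad. Now I'll retract and take the tool back over the mat.

Call:
{"op": "send_rows", "data": {
  "plan": [
    [255,-0.0375,0,0,0],
    [255,-0.0375,0,0,0],
    [255,-0.0375,0,0,0],
    [255,-0.0375,0,0,0],
    [255,0,0,0,0.12],
    [255,0,0,0,0],
    [255,-0.018,-0.0318,0.0193,0],
    [255,-0.018,-0.0318,0.0193,0],
    [255,-0.018,-0.0318,0.0193,0],
    [255,-0.018,-0.0318,0.0193,0],
    [255,-0.018,-0.0318,0.0193,0],
    [255,-0.018,-0.0318,0.0193,0],
    [255,0,0,0,0],
    [255,0,0,0,0]
  ]
}}

```text
time_s: 11.55
position: [0.4179, -0.0488, 0.0395]
tcp_rot: [[0.0, 1.0, -0.004], [1.0, -0.0, 0.002], [0.002, -0.004, -1.0]]
force: [1.3, -0.1, -0.9]
opening: 0.205
grasp_force: 30.0
```

```bash
python3 - <<'E'
from h import *
s=read_state();print(s['position'],s['force'],s['tcp_rot'][:,0])
c=calibration('wrist'); p,d=capture('wrist'); P=cloud(c,d); t=s['position']
Q=P[:240][d[:240]>0]; Q=Q[(abs(Q[:,0]-t[0])<.015)&(Q[:,2]>t[2]-.03)]
for lo in np.arange(.02,.09,.01):
    q=Q[(Q[:,1]-t[1]>=lo)&(Q[:,1]-t[1]<lo+.01)]
    if len(q): print(lo.round(2),len(q),(q.mean(0)-t).round(4))
E
```

```text
[ 0.41790671 -0.04882689  0.03946764] [ 1.30614058 -0.13697511 -0.93229403] [4.31626269e-04 9.99997926e-01 1.99043701e-03]
0.02 755 [-0.0015  0.025  -0.0067]
0.03 791 [-0.0015  0.035  -0.0069]
0.04 825 [-0.0014  0.0451 -0.0071]
0.05 847 [-0.0012  0.055  -0.0073]
0.06 887 [-0.0013  0.065  -0.0075]
0.07 927 [-0.0012  0.075  -0.0077]
```

Call:
{"op": "send_rows", "data": {
  "plan": [
    [255,0,0,0.01,0],
    [255,0,0,0.006,0],
    [255,0,0,0.0025,0],
    [255,0,0,0,0],
    [110,0,0,0,0],
    [110,0,0,0,0],
    [110,0,0,0,0],
    [110,0,0,0,0],
    [110,0,0,0,0],
    [110,0,0,0,0],
    [110,0,0,-0.03,0],
    [110,0,0,-0.035,0],
    [110,0,0,-0.035,0],
    [110,0,0,-0.035,0],
    [110,0,0,-0.035,0],
    [110,0,0,-0.035,0],
    [110,0,0,-0.035,0],
    [110,0,0,-0.035,0]
  ]
}}

```text
time_s: 13.1
position: [0.4194, -0.0489, 0.2985]
tcp_rot: [[0.0, 1.0, -0.0], [1.0, -0.0, 0.0], [0.0, -0.0, -1.0]]
force: [1.4, -1.3, -0.9]
opening: 0.564
grasp_force: 0.0
```

Call:
{"op": "send_rows", "data": {
  "plan": [
    [150,0.03,0.0215,0,0],
    [150,0.03,0.0215,0,0],
    [150,0.03,0.0215,0,0],
    [150,0.03,0.0215,0,0],
    [150,0.03,0.0215,0,0],
    [150,0.03,0.0215,0,0],
    [150,0.03,0.0215,0,0],
    [150,0.03,0.0215,0,0],
    [150,0,0,0,0],
    [150,0,0,0,0]
  ]
}}

```text
time_s: 13.93
position: [0.5923, 0.1921, 0.2956]
tcp_rot: [[-0.002, 1.0, -0.001], [1.0, 0.002, -0.0], [-0.0, -0.001, -1.0]]
force: [-0.3, 0.3, -0.9]
opening: 0.411
grasp_force: 0.0
```

```bash
cat >> h.py <<'E'
def pots(pic=None):
    "white pots from the top camera: dark-cap-aware; body disc at z=.030, returns xy"
    p,d=capture('top'); c=calibration('top')
    if pic: cv2.imwrite(pic,p)
    h=cv2.cvtColor(p,cv2.COLOR_BGR2HSV); g=((h[...,1]<70)&(h[...,2]>110)).astype(np.uint8)
    g[:150]=0; g[256:]=0; g[:,:255]=0; g[:,345:]=0
    out=[]
    for k in cv2.findContours(g,0,1)[0]:
        if cv2.contourArea(k)>40:
            (x,y),r=cv2.minEnclosingCircle(k); out.append(cast(c,[(x,y)],.030)[0,:2].round(4).tolist()+[round(r,1)])
    return out
E
python3 - <<'E'
from h import *
s=read_state();print(s['position'],s['opening'])
for q in pots('pics/top3.png'): print(q)
c=calibration('wrist'); p,d=capture('wrist'); P=cloud(c,d); cv2.imwrite('pics/w4.png',p); np.save('pics/w4.npy',P)
print(c['xyz'],c['fx'])
E
```

```text
[0.59232844 0.19211997 0.29558953] 0.4105879802417547
[0.4444, -0.2159, 6.9]
[0.4542, -0.2783, 6.9]
[0.5326, -0.2187, 6.8]
[0.5381, -0.3096, 6.8]
[0.6088, -0.2232, 6.8]
[0.6166, -0.3005, 6.8]
[0.5908288  0.26889577 0.44413659] 344.33982453086503
```

View pics/w4.png

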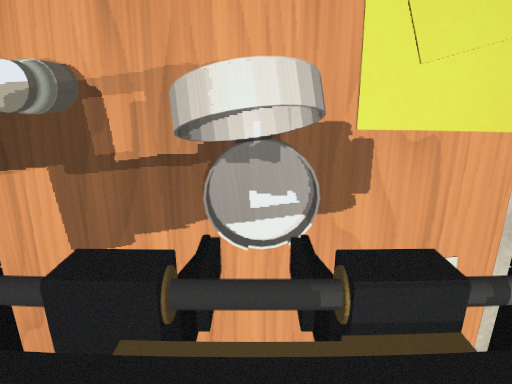

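The wrist view shows the open tin with its rim centred near (262,193), and the open lid above it at (250,100). I'll fit the rim circle and cross-check the pots from depth.

```bash
cat >> h.py <<'E'
from scipy.optimize import least_squares
def caps():
    p,d=capture('top'); P=cloud(calibration('top'),d); out=[]
    for x,y,_ in pots():
        q=P[(np.hypot(P[...,0]-x,P[...,1]-y)<.02)&(P[...,2]>.055)]
        b=P[(np.hypot(P[...,0]-x,P[...,1]-y)<.028)&(abs(P[...,2]-.030)<.004)][:,:2]
        out.append((np.round([x,y],4),q[:,:2].mean(0).round(4),len(q),b.mean(0).round(4),((b.min(0)+b.max(0))/2).round(4)))
    return out
E
python3 - <<'E'
from h import *
for q in caps(): print(*q)
P=np.load('pics/w4.npy'); p=cv2.imread('pics/w4.png'); r=np.hypot(P[...,0]-C[0],P[...,1]-C[1])
m=(abs(P[...,2]-.034)<.004)&(r<.085)&(r>.055)
w=P[m][:,:2]; w=w[w[:,1]<.205]; f=least_squares(lambda q:np.hypot(*(w-q[:2]).T)-q[2],[*C,.07],loss='soft_l1',f_scale=.001).x; print('rim depth',f,len(w))
c=calibration('wrist')
g=cv2.cvtColor(p,cv2.COLOR_BGR2HSV)[...,1]; m=((g<90)&(P[...,2]>-.01)&(P[...,2]<.05)&(r<.085)).astype(np.uint8); k=max(cv2.findContours(m,0,1)[0],key=cv2.contourArea).reshape(-1,2)
w=cast(c,k,.034)[:,:2]; w=w[w[:,1]<.19]; print('outer',least_squares(lambda q:np.hypot(*(w-q[:2]).T)-q[2],[*C,.072],loss='soft_l1',f_scale=.001).x)
E
```

```text
[ 0.4444 -0.2159] [ 0.4452 -0.2166] 21 [ 0.4451 -0.2163] [ 0.4454 -0.2165]
[ 0.4542 -0.2783] [ 0.4546 -0.2793] 19 [ 0.4553 -0.2779] [ 0.4549 -0.2793]
[ 0.5319 -0.2181] [ 0.5331 -0.2186] 21 [ 0.5322 -0.2188] [ 0.5321 -0.2184]
[ 0.5381 -0.3096] [ 0.5387 -0.3106] 20 [ 0.5381 -0.3108] [ 0.5391 -0.312 ]
[ 0.6087 -0.2228] [ 0.6105 -0.2233] 18 [ 0.6093 -0.2235] [ 0.6095 -0.2242]
[ 0.6166 -0.3005] [ 0.6184 -0.3015] 19 [ 0.6176 -0.3014] [ 0.6176 -0.3025]
rim depth [0.59704451 0.14653639 0.06999908] 678
outer [0.59669093 0.14685403 0.0719902 ]
```

Call:
{"op": "send_rows", "data": {
  "plan": [
    [165,-0.032,0.0014,0.011,0],
    [165,-0.032,0.0014,0.011,0],
    [165,-0.032,0.0014,0.011,0],
    [165,-0.032,0.0014,0.011,0],
    [165,-0.032,0.0014,0.011,0],
    [165,-0.032,0.0014,0.011,0],
    [165,-0.032,0.0014,0.011,0],
    [165,-0.032,0.0014,0.011,0],
    [165,-0.032,0.0014,0.011,0],
    [165,-0.032,0.0014,0.011,0],
    [165,-0.032,0.0014,0.011,0],
    [165,-0.032,0.0014,0.011,0],
    [165,-0.032,0.0014,0.011,0],
    [165,0,0,0,0],
    [165,0,0,0,0]
  ]
}}

```text
time_s: 15.38
position: [0.6089, -0.2279, 0.1532]
tcp_rot: [[0.005, 1.0, -0.001], [1.0, -0.005, 0.001], [0.001, -0.001, -1.0]]
force: [0.2, 0.5, -0.2]
opening: 0.35
grasp_force: 0.0
```

Call:
{"op": "send_rows", "data": {
  "plan": [
    [165,0.0044,0.001,0.025,0],
    [165,0,0,0.035,0],
    [165,0,0,0.03,0],
    [165,0,0,0.016,0],
    [165,0,0,0,0],
    [165,0,0,0,0],
    [255,0,0,0,0],
    [255,0,0,0,0],
    [255,0,0,0,0],
    [255,0,0,0,0],
    [255,0,0,0,0],
    [255,0,0,0,0],
    [255,0,0,-0.02,0],
    [255,0,0,-0.035,0],
    [255,0,0,-0.035,0],
    [255,0,0,-0.015,0]
  ]
}}

```text
time_s: 16.72
position: [0.6135, -0.222, 0.1568]
tcp_rot: [[0.0, 1.0, 0.006], [1.0, -0.0, -0.003], [-0.003, 0.006, -1.0]]
force: [-0.4, -0.0, 0.3]
opening: 0.177
grasp_force: 30.0
```

Call:
{"op": "send_rows", "data": {
  "plan": [
    [255,0.033,0.002,0,0],
    [255,0.033,0.002,0,0],
    [255,0.033,0.002,0,0],
    [255,0.033,0.002,0,0],
    [255,0.033,0.002,0,0],
    [255,0.033,0.002,0,0],
    [255,0.033,0.002,0,0],
    [255,0.033,0.002,0,0],
    [255,0.033,0.002,0,0],
    [255,0.033,0.002,0,0],
    [255,0.033,0.002,0,0],
    [255,0.033,0.002,0,0],
    [255,0,0,0,0],
    [255,0,0,0,0],
    [255,0,0,0,0]
  ]
}}

```text
time_s: 17.97
position: [0.6352, 0.1749, 0.1522]
tcp_rot: [[-0.001, 1.0, -0.001], [1.0, 0.001, -0.001], [-0.001, -0.001, -1.0]]
force: [1.2, -0.3, -0.2]
opening: 0.173
grasp_force: 30.0
```

```bash
python3 - <<'E'
from h import *
s=read_state();print(s['position'],s['opening'],s['grasp_force'],s['tcp_rot'][:,0].round(4)); t=s['position']
c=calibration('wrist'); p,d=capture('wrist'); P=cloud(c,d)
q=P[(d>0)]; q=q[(np.hypot(q[:,0]-t[0],q[:,1]-t[1])<.03)]
for lo in np.arange(-.05,-.005,.005):
    k=q[(q[:,2]-t[2]>=lo)&(q[:,2]-t[2]<lo+.005)]
    if len(k): print(lo.round(3),len(k),(k.min(0)-t).round(4),(k.max(0)-t).round(4))
for w in pots(): print(w)
E
```

```text
[0.63519471 0.17491695 0.15220333] 0.17347512984612343 29.998929128050804 [-6.e-04  1.e+00 -7.e-04]
-0.05 29 [-0.0175  0.0068 -0.0473] [ 0.0154  0.0152 -0.0451]
-0.045 105 [-0.019   0.0034 -0.0449] [ 0.0175  0.0161 -0.04  ]
-0.04 173 [-0.0213  0.0011 -0.04  ] [ 0.0184  0.0164 -0.035 ]
-0.035 182 [-0.0211  0.0017 -0.035 ] [ 0.0183  0.0164 -0.03  ]
-0.03 272 [-0.022 -0.002 -0.03 ] [ 0.0192  0.0165 -0.025 ]
-0.025 228 [-0.0215 -0.0028 -0.025 ] [ 0.0187  0.0159 -0.02  ]
-0.02 952 [-0.0211 -0.0034 -0.02  ] [ 0.0185  0.016  -0.015 ]
-0.015 412 [-0.0174 -0.0034 -0.015 ] [ 0.0147  0.0107 -0.01  ]
-0.01 293 [-0.0176 -0.0026 -0.01  ] [ 0.015   0.0108 -0.005 ]
[0.4444, -0.2159, 6.9]
[0.4542, -0.2783, 6.9]
[0.5326, -0.2187, 6.8]
[0.5381, -0.3096, 6.8]
[0.6166, -0.3005, 6.8]
```

Call:
{"op": "send_rows", "data": {
  "plan": [
    [255,0.002,-0.0022,0.03,0],
    [255,0,0,0.03,0],
    [255,0,0,0.02,0],
    [255,0,0,0.01,0],
    [255,0,0,0.006,0],
    [255,0,0,0.0045,0],
    [255,0,0,0,0],
    [255,0,0,0,0]
  ]
}}

```text
time_s: 18.73
position: [0.6344, 0.177, 0.0533]
tcp_rot: [[0.001, 1.0, 0.002], [1.0, -0.001, 0.0], [0.0, 0.002, -1.0]]
force: [0.2, 0.6, -0.1]
opening: 0.175
grasp_force: 30.0
```

Call:
{"op": "send_rows", "data": {
  "plan": [
    [255,0,0,0.002,0],
    [255,0,0,0,0],
    [165,0,0,0,0],
    [165,0,0,0,0],
    [165,0,0,0,0],
    [165,0,0,0,0],
    [165,0,0,-0.02,0],
    [165,0,0,-0.03,0],
    [165,0,0,-0.037,0],
    [165,0,-0.005,-0.037,0],
    [165,0.005,-0.01,-0.037,0],
    [165,0.005,-0.01,-0.037,0],
    [165,0.005,-0.01,-0.037,0],
    [165,0,0,0,0],
    [165,0,0,0,0]
  ]
}}

```text
time_s: 19.98
position: [0.5991, 0.1928, 0.2884]
tcp_rot: [[-0.001, 1.0, 0.006], [1.0, 0.001, 0.001], [0.001, 0.006, -1.0]]
force: [0.7, 0.2, -1.0]
opening: 0.352
grasp_force: 0.0
```

```bash
cat >> h.py <<'E'
def tinview(pic):
    "placed pots relative to the rim centre, wrist camera"
    c=calibration('wrist'); p,d=capture('wrist'); P=cloud(c,d); cv2.imwrite(pic,p)
    r=np.hypot(P[...,0]-C[0],P[...,1]-C[1])
    w=P[(abs(P[...,2]-.034)<.004)&(r<.08)&(r>.065)][:,:2]; w=w[w[:,1]<.205]
    f=least_squares(lambda q:np.hypot(*(w-q[:2]).T)-.0700,C,loss='soft_l1',f_scale=.001).x
    m=(P[...,2]>.052)&(P[...,2]<.07)&(r<.066)&(d>0)
    out=[]
    n,l,st,ce=cv2.connectedComponentsWithStats(m.astype(np.uint8))
    for i in range(1,n):
        if st[i][4]<15: continue
        q=P[l==i]; x=np.median(q[:,:2],0); 
        top=q[q[:,2]>.058]; x=top[:,:2].mean(0) if len(top)>8 else x
        b=P[(abs(P[...,2]-.033)<.004)&(np.hypot(P[...,0]-x[0],P[...,1]-x[1])<.024)][:,:2]
        g=least_squares(lambda v:np.maximum(np.hypot(*(b-v).T)-.0205,0)+0*b[:,0],x).x if len(b) else x
        out.append((st[i][4],len(top),(x-f).round(4),(g-f).round(4),round(float(np.hypot(*(x-f))),4)))
    return f,out
E
python3 - <<'E'
from h import *
s=read_state();print(s['position'])
f,o=tinview('pics/w5.png'); print(f); [print(*a) for a in o]
for w in pots(): print(w)
E
```

```text
[0.59911971 0.19279316 0.28838786]
[0.59707861 0.14655147]
175 154 [0.0352 0.0262] [0.0353 0.0256] 0.0439
[0.4444, -0.2159, 6.9]
[0.4542, -0.2783, 6.9]
[0.5326, -0.2187, 6.8]
[0.5381, -0.3096, 6.8]
[0.6166, -0.3005, 6.8]
```

View pics/w5.png

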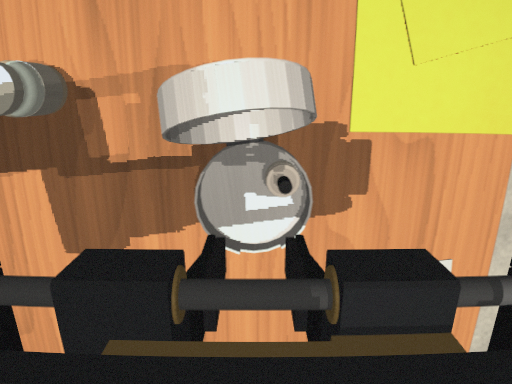

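The wrist view shows the first pot standing in the tin at (283,182), 44 mm from the centre at the planned bearing. On to the next pot.

Call:
{"op": "send_rows", "data": {
  "plan": [
    [165,-0.0331,0.0012,0.009,0],
    [165,-0.0331,0.0012,0.009,0],
    [165,-0.0331,0.0012,0.009,0],
    [165,-0.0331,0.0012,0.009,0],
    [165,-0.0331,0.0012,0.009,0],
    [165,-0.0331,0.0012,0.009,0],
    [165,-0.0331,0.0012,0.009,0],
    [165,-0.0331,0.0012,0.009,0],
    [165,-0.0331,0.0012,0.009,0],
    [165,-0.0331,0.0012,0.009,0],
    [165,-0.0331,0.0012,0.009,0],
    [165,-0.0331,0.0012,0.009,0],
    [165,-0.0331,0.0012,0.009,0],
    [165,-0.0331,0.0012,0.009,0],
    [165,-0.0331,0.0012,0.009,0],
    [165,0,0,0,0],
    [165,0,0,0,0],
    [165,0,0,0,0]
  ]
}}

```text
time_s: 21.58
position: [0.6149, -0.3036, 0.1478]
tcp_rot: [[0.001, 1.0, -0.004], [1.0, -0.001, 0.003], [0.003, -0.004, -1.0]]
force: [0.3, -0.0, -0.3]
opening: 0.354
grasp_force: 0.0
```

Call:
{"op": "send_rows", "data": {
  "plan": [
    [165,-0.001,0.0025,0.025,0],
    [165,0,0,0.035,0],
    [165,0,0,0.03,0],
    [165,0,0,0.011,0],
    [165,0,0,0,0],
    [165,0,0,0,0],
    [255,0,0,0,0],
    [255,0,0,0,0],
    [255,0,0,0,0],
    [255,0,0,0,0],
    [255,0,0,0,0],
    [255,0,0,0,0],
    [255,0,0,-0.02,0],
    [255,0,0,-0.035,0],
    [255,0,0,-0.035,0],
    [255,0,0,-0.015,0]
  ]
}}

```text
time_s: 22.92
position: [0.6206, -0.3068, 0.1586]
tcp_rot: [[0.0, 1.0, 0.006], [1.0, -0.0, -0.004], [-0.004, 0.006, -1.0]]
force: [1.2, -0.5, 0.3]
opening: 0.176
grasp_force: 30.0
```

Call:
{"op": "send_rows", "data": {
  "plan": [
    [255,0.0334,0.0018,0,0],
    [255,0.0334,0.0018,0,0],
    [255,0.0334,0.0018,0,0],
    [255,0.0334,0.0018,0,0],
    [255,0.0334,0.0018,0,0],
    [255,0.0334,0.0018,0,0],
    [255,0.0334,0.0018,0,0],
    [255,0.0334,0.0018,0,0],
    [255,0.0334,0.0018,0,0],
    [255,0.0334,0.0018,0,0],
    [255,0.0334,0.0018,0,0],
    [255,0.0334,0.0018,0,0],
    [255,0.0334,0.0018,0,0],
    [255,0,0,0,0],
    [255,0,0,0,0],
    [255,0,0,0,0]
  ]
}}

```text
time_s: 24.25
position: [0.642, 0.1286, 0.1538]
tcp_rot: [[-0.001, 1.0, -0.001], [1.0, 0.001, -0.001], [-0.001, -0.001, -1.0]]
force: [0.5, 0.0, -0.8]
opening: 0.169
grasp_force: 30.0
```

```bash
cat >> h.py <<'E'
def hand():
    s=read_state(); t=s['position']; print(t.round(4),s['opening'].round(3),s['grasp_force'].round(1),s['tcp_rot'][:,0].round(3))
    c=calibration('wrist'); p,d=capture('wrist'); P=cloud(c,d); q=P[d>0]-t
    q=q[(np.hypot(q[:,0],q[:,1])<.03)&(q[:,2]>-.04)&(q[:,2]<-.018)]
    print('n',len(q),'dx',((q[:,0].max()+q[:,0].min())/2+.0014).round(4),'dy',(q[:,1].max()-.0205).round(4))
E
python3 -c "
from h import *
hand()
for w in pots(): print(w)"
```

```text
Traceback (most recent call last):
  File "h.py", line 61, in hand
    s=read_state(); t=s['position']; print(t.round(4),s['opening'].round(3),s['grasp_force'].round(1),s['tcp_rot'][:,0].round(3))
                                                      ^^^^^^^^^^^^^^^^^^
AttributeError: 'float' object has no attribute 'round'
```

```bash
sed -i "s/s\['opening'\].round(3),s\['grasp_force'\].round(1)/round(s['opening'],3),round(s['grasp_force'],1)/" h.py
python3 -c "
from h import *
hand()
for w in pots(): print(w)"
```

```text
[0.642  0.1286 0.1538] 0.169 30.0 [-0.001  1.    -0.001]
n 1981 dx -0.0003 dy 0.0025
[0.4444, -0.2159, 6.9]
[0.4542, -0.2783, 6.9]
[0.5326, -0.2187, 6.8]
[0.5381, -0.3096, 6.8]
```

Call:
{"op": "send_rows", "data": {
  "plan": [
    [255,-0.0021,-0.0016,0.03,0],
    [255,0,0,0.03,0],
    [255,0,0,0.02,0],
    [255,0,0,0.012,0],
    [255,0,0,0.007,0],
    [255,0,0,0.0035,0],
    [255,0,0,0,0],
    [255,0,0,0,0],
    [165,0,0,0,0],
    [165,0,0,0,0],
    [165,0,0,0,0],
    [165,0,0,0,0],
    [165,0,0,-0.02,0],
    [165,0,0,-0.03,0],
    [165,0,0,-0.035,0],
    [165,0,0,-0.018,0]
  ]
}}

```text
time_s: 25.68
position: [0.6424, 0.127, 0.1583]
tcp_rot: [[-0.0, 1.0, 0.005], [1.0, 0.0, 0.0], [0.0, 0.005, -1.0]]
force: [0.8, -0.2, 0.8]
opening: 0.355
grasp_force: 0.0
```

Call:
{"op": "send_rows", "data": {
  "plan": [
    [165,-0.0317,-0.0099,0,0],
    [165,-0.0317,-0.0099,0,0],
    [165,-0.0317,-0.0099,0,0],
    [165,-0.0317,-0.0099,0,0],
    [165,-0.0317,-0.0099,0,0],
    [165,-0.0317,-0.0099,0,0],
    [165,-0.0317,-0.0099,0,0],
    [165,-0.0317,-0.0099,0,0],
    [165,-0.0317,-0.0099,0,0],
    [165,-0.0317,-0.0099,0,0],
    [165,-0.0317,-0.0099,0,0],
    [165,0,0,0,0],
    [165,0,0,0,0],
    [165,0,0,0,0]
  ]
}}

```text
time_s: 26.85
position: [0.5315, -0.2215, 0.1546]
tcp_rot: [[0.001, 1.0, -0.0], [1.0, -0.001, 0.001], [0.001, -0.0, -1.0]]
force: [0.2, 0.3, -0.2]
opening: 0.353
grasp_force: 0.0
```

Call:
{"op": "send_rows", "data": {
  "plan": [
    [165,0,0.001,0.03,0],
    [165,0,0,0.035,0],
    [165,0,0,0.03,0],
    [165,0,0,0.0125,0],
    [165,0,0,0,0],
    [165,0,0,0,0],
    [255,0,0,0,0],
    [255,0,0,0,0],
    [255,0,0,0,0],
    [255,0,0,0,0],
    [255,0,0,0,0],
    [255,0,0,0,0],
    [255,0,0,-0.02,0],
    [255,0,0,-0.035,0],
    [255,0,0,-0.035,0],
    [255,0,0,-0.015,0]
  ]
}}

```text
time_s: 28.18
position: [0.5342, -0.2231, 0.1559]
tcp_rot: [[0.0, 1.0, 0.005], [1.0, -0.0, -0.003], [-0.003, 0.005, -1.0]]
force: [0.2, -1.3, -0.4]
opening: 0.178
grasp_force: 30.0
```

Call:
{"op": "send_rows", "data": {
  "plan": [
    [255,0.0324,0.0072,0,0],
    [255,0.0324,0.0072,0,0],
    [255,0.0324,0.0072,0,0],
    [255,0.0324,0.0072,0,0],
    [255,0.0324,0.0072,0,0],
    [255,0.0324,0.0072,0,0],
    [255,0.0324,0.0072,0,0],
    [255,0.0324,0.0072,0,0],
    [255,0.0324,0.0072,0,0],
    [255,0.0324,0.0072,0,0],
    [255,0,0,0,0],
    [255,0,0,0,0],
    [255,0,0,0,0]
  ]
}}

```text
time_s: 29.27
position: [0.6042, 0.1018, 0.1518]
tcp_rot: [[-0.001, 1.0, -0.001], [1.0, 0.001, -0.001], [-0.001, -0.001, -1.0]]
force: [-0.4, 0.5, -0.7]
opening: 0.17
grasp_force: 30.0
```

```bash
python3 -c "
from h import *
hand()
for w in pots(): print(w)"
```

```text
[0.6042 0.1018 0.1518] 0.17 30.0 [-0.001  1.    -0.001]
n 1055 dx -0.0003 dy 0.0014
[0.4444, -0.2159, 6.9]
[0.4542, -0.2783, 6.9]
[0.5381, -0.3096, 6.8]
```

Call:
{"op": "send_rows", "data": {
  "plan": [
    [255,-0.0012,0.0005,0.03,0],
    [255,0,0,0.03,0],
    [255,0,0,0.02,0],
    [255,0,0,0.012,0],
    [255,0,0,0.006,0],
    [255,0,0,0.0033,0],
    [255,0,0,0,0],
    [255,0,0,0,0],
    [165,0,0,0,0],
    [165,0,0,0,0],
    [165,0,0,0,0],
    [165,0,0,0,0],
    [165,0,0,-0.02,0],
    [165,0,0,-0.03,0],
    [165,0,0,-0.035,0],
    [165,0,0,-0.018,0]
  ]
}}

```text
time_s: 30.7
position: [0.6069, 0.101, 0.1574]
tcp_rot: [[0.0, 1.0, 0.005], [1.0, -0.0, -0.0], [-0.0, 0.005, -1.0]]
force: [0.9, 0.0, 0.8]
opening: 0.354
grasp_force: 0.0
```

Call:
{"op": "send_rows", "data": {
  "plan": [
    [165,-0.0318,-0.0051,0,0],
    [165,-0.0318,-0.0051,0,0],
    [165,-0.0318,-0.0051,0,0],
    [165,-0.0318,-0.0051,0,0],
    [165,-0.0318,-0.0051,0,0],
    [165,-0.0318,-0.0051,0,0],
    [165,-0.0318,-0.0051,0,0],
    [165,-0.0318,-0.0051,0,0],
    [165,-0.0318,-0.0051,0,0],
    [165,-0.0318,-0.0051,0,0],
    [165,-0.0318,-0.0051,0,0],
    [165,-0.0318,-0.0051,0,0],
    [165,-0.0318,-0.0051,0,0],
    [165,0,0,0,0],
    [165,0,0,0,0],
    [165,0,0,0,0]
  ]
}}

```text
time_s: 32.03
position: [0.5385, -0.312, 0.1537]
tcp_rot: [[0.001, 1.0, -0.001], [1.0, -0.001, 0.001], [0.001, -0.001, -1.0]]
force: [-1.3, 0.8, -0.1]
opening: 0.353
grasp_force: 0.0
```

Call:
{"op": "send_rows", "data": {
  "plan": [
    [165,-0.0012,0,0.03,0],
    [165,0,0,0.035,0],
    [165,0,0,0.03,0],
    [165,0,0,0.0117,0],
    [165,0,0,0,0],
    [165,0,0,0,0],
    [255,0,0,0,0],
    [255,0,0,0,0],
    [255,0,0,0,0],
    [255,0,0,0,0],
    [255,0,0,0,0],
    [255,0,0,0,0],
    [255,0,0,-0.02,0],
    [255,0,0,-0.035,0],
    [255,0,0,-0.035,0],
    [255,0,0,-0.015,0]
  ]
}}

```text
time_s: 33.37
position: [0.5404, -0.3152, 0.1562]
tcp_rot: [[0.0, 1.0, 0.005], [1.0, -0.0, -0.004], [-0.004, 0.005, -1.0]]
force: [0.5, -1.0, -0.6]
opening: 0.172
grasp_force: 30.0
```

Call:
{"op": "send_rows", "data": {
  "plan": [
    [255,0.0333,0.0019,0,0],
    [255,0.0333,0.0019,0,0],
    [255,0.0333,0.0019,0,0],
    [255,0.0333,0.0019,0,0],
    [255,0.0333,0.0019,0,0],
    [255,0.0333,0.0019,0,0],
    [255,0.0333,0.0019,0,0],
    [255,0.0333,0.0019,0,0],
    [255,0.0333,0.0019,0,0],
    [255,0.0333,0.0019,0,0],
    [255,0.0333,0.0019,0,0],
    [255,0.0333,0.0019,0,0],
    [255,0.0333,0.0019,0,0],
    [255,0,0,0,0],
    [255,0,0,0,0],
    [255,0,0,0,0]
  ]
}}

```text
time_s: 34.7
position: [0.5634, 0.1188, 0.1519]
tcp_rot: [[-0.001, 1.0, -0.001], [1.0, 0.001, -0.001], [-0.001, -0.001, -1.0]]
force: [-0.3, -1.1, -0.4]
opening: 0.178
grasp_force: 30.0
```

```bash
python3 -c "
from h import *
hand()
for w in caps(): print(*w)"
```

```text
[0.5634 0.1188 0.1519] 0.178 30.0 [-0.001  1.    -0.001]
n 1065 dx -0.0003 dy 0.0018
[ 0.4444 -0.2159] [ 0.4452 -0.2167] 21 [ 0.4458 -0.2155] [ 0.4455 -0.2166]
[ 0.4542 -0.2783] [ 0.4549 -0.2795] 20 [ 0.4541 -0.2782] [ 0.4548 -0.2794]
```

Call:
{"op": "send_rows", "data": {
  "plan": [
    [255,-0.0009,-0.0004,0.03,0],
    [255,0,0,0.03,0],
    [255,0,0,0.02,0],
    [255,0,0,0.012,0],
    [255,0,0,0.006,0],
    [255,0,0,0.0034,0],
    [255,0,0,0,0],
    [255,0,0,0,0],
    [165,0,0,0,0],
    [165,0,0,0,0],
    [165,0,0,0,0],
    [165,0,0,0,0],
    [165,0,0,-0.02,0],
    [165,0,0,-0.03,0],
    [165,0,0,-0.035,0],
    [165,0,0,-0.018,0]
  ]
}}

```text
time_s: 36.18
position: [0.5648, 0.1184, 0.1571]
tcp_rot: [[0.0, 1.0, 0.005], [1.0, -0.0, 0.0], [0.0, 0.005, -1.0]]
force: [-0.1, -0.7, 1.1]
opening: 0.348
grasp_force: 0.0
```

Call:
{"op": "send_rows", "data": {
  "plan": [
    [165,-0.0307,-0.0083,0,0],
    [165,-0.0307,-0.0083,0,0],
    [165,-0.0307,-0.0083,0,0],
    [165,-0.0307,-0.0083,0,0],
    [165,-0.0307,-0.0083,0,0],
    [165,-0.0307,-0.0083,0,0],
    [165,-0.0307,-0.0083,0,0],
    [165,-0.0307,-0.0083,0,0],
    [165,-0.0307,-0.0083,0,0],
    [165,-0.0307,-0.0083,0,0],
    [165,-0.0307,-0.0083,0,0],
    [165,-0.0307,-0.0083,0,0],
    [165,-0.0307,-0.0083,0,0],
    [165,0,0,0,0],
    [165,0,0,0,0],
    [165,0,0,0,0]
  ]
}}

```text
time_s: 37.52
position: [0.4549, -0.2801, 0.1536]
tcp_rot: [[0.001, 1.0, -0.001], [1.0, -0.001, 0.001], [0.001, -0.001, -1.0]]
force: [-0.2, 0.4, -0.0]
opening: 0.351
grasp_force: 0.0
```

```bash
python3 -c "
from h import *
c=calibration('top'); p,d=capture('top'); cv2.imwrite('pics/t5.png',p[130:280,130:390].repeat(2,0).repeat(2,1))
P=cloud(c,d); r=np.hypot(P[...,0]-C[0],P[...,1]-C[1]); m=(P[...,2]>.048)&(P[...,2]<.075)&(r<.062)
for b,s in blobs(m,5): print(s[4],(cast(c,[b],.06)[0,:2]-[.599,.1467]).round(4))
"
```

```text
24 [ 0.0434 -0.0168]
24 [0.0368 0.0276]
25 [ 0.0084 -0.0438]
23 [-0.0343 -0.0259]
```

View pics/t5.png

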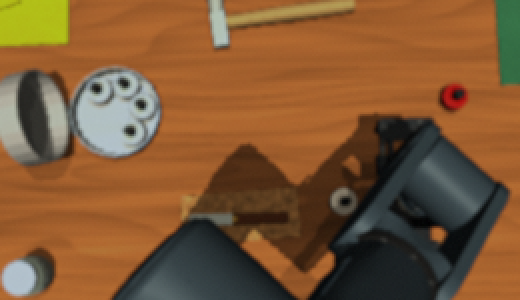

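The top crop shows four pots in the tin at (97,90), (124,84), (141,104) and (131,131), the tool back on its mat, and the pot at (343,201) still waiting.

Call:
{"op": "send_rows", "data": {
  "plan": [
    [165,-0.001,0,0.03,0],
    [165,0,0,0.035,0],
    [165,0,0,0.03,0],
    [165,0,0,0.0116,0],
    [165,0,0,0,0],
    [165,0,0,0,0],
    [255,0,0,0,0],
    [255,0,0,0,0],
    [255,0,0,0,0],
    [255,0,0,0,0],
    [255,0,0,0,0],
    [255,0,0,0,0],
    [255,0,0,-0.02,0],
    [255,0,0,-0.035,0],
    [255,0,0,-0.035,0],
    [255,0,0,-0.015,0]
  ]
}}

```text
time_s: 38.9
position: [0.4565, -0.2831, 0.1557]
tcp_rot: [[0.0, 1.0, 0.004], [1.0, -0.0, -0.004], [-0.004, 0.004, -1.0]]
force: [0.3, -0.3, -0.3]
opening: 0.177
grasp_force: 30.0
```

Call:
{"op": "send_rows", "data": {
  "plan": [
    [255,0.0318,0.0073,0,0],
    [255,0.0318,0.0073,0,0],
    [255,0.0318,0.0073,0,0],
    [255,0.0318,0.0073,0,0],
    [255,0.0318,0.0073,0,0],
    [255,0.0318,0.0073,0,0],
    [255,0.0318,0.0073,0,0],
    [255,0.0318,0.0073,0,0],
    [255,0.0318,0.0073,0,0],
    [255,0.0318,0.0073,0,0],
    [255,0.0318,0.0073,0,0],
    [255,0.0318,0.0073,0,0],
    [255,0.0318,0.0073,0,0],
    [255,0.0318,0.0073,0,0],
    [255,0,0,0,0],
    [255,0,0,0,0],
    [255,0,0,0,0]
  ]
}}

```text
time_s: 40.32
position: [0.5569, 0.163, 0.1517]
tcp_rot: [[-0.0, 1.0, -0.001], [1.0, 0.0, -0.001], [-0.001, -0.001, -1.0]]
force: [-0.6, -0.4, -1.0]
opening: 0.175
grasp_force: 30.0
```

```bash
python3 -c "
from h import *
hand()
for w in caps(): print(*w)"
```

```text
[0.5569 0.163  0.1517] 0.175 30.0 [-0.     1.    -0.001]
n 1085 dx 0.0001 dy 0.0013
[ 0.4444 -0.2159] [ 0.4454 -0.2167] 20 [ 0.4451 -0.2164] [ 0.4455 -0.2168]
```

Call:
{"op": "send_rows", "data": {
  "plan": [
    [255,0,0.0007,0.03,0],
    [255,0,0,0.03,0],
    [255,0,0,0.02,0],
    [255,0,0,0.012,0],
    [255,0,0,0.006,0],
    [255,0,0,0.0032,0],
    [255,0,0,0,0],
    [255,0,0,0,0],
    [165,0,0,0,0],
    [165,0,0,0,0],
    [165,0,0,0,0],
    [165,0,0,0,0],
    [165,0,0,-0.02,0],
    [165,0,0,-0.03,0],
    [165,0,0,-0.035,0],
    [165,0,0,-0.018,0]
  ]
}}

```text
time_s: 41.8
position: [0.5598, 0.1637, 0.1574]
tcp_rot: [[0.0, 1.0, 0.005], [1.0, -0.0, 0.001], [0.001, 0.005, -1.0]]
force: [0.7, -0.6, -0.6]
opening: 0.353
grasp_force: 0.0
```

Call:
{"op": "send_rows", "data": {
  "plan": [
    [165,-0.0318,-0.0094,0,0],
    [165,-0.0318,-0.0094,0,0],
    [165,-0.0318,-0.0094,0,0],
    [165,-0.0318,-0.0094,0,0],
    [165,-0.0318,-0.0094,0,0],
    [165,-0.0318,-0.0094,0,0],
    [165,-0.0318,-0.0094,0,0],
    [165,-0.0318,-0.0094,0,0],
    [165,-0.0318,-0.0094,0,0],
    [165,-0.0318,-0.0094,0,0],
    [165,-0.0318,-0.0094,0,0],
    [165,-0.0318,-0.0094,0,0],
    [165,0,0,0,0],
    [165,0,0,0,0],
    [165,0,0,0,0]
  ]
}}

```text
time_s: 43.05
position: [0.4451, -0.2177, 0.1539]
tcp_rot: [[0.001, 1.0, -0.0], [1.0, -0.001, 0.001], [0.001, -0.0, -1.0]]
force: [0.1, 0.9, 1.0]
opening: 0.351
grasp_force: 0.0
```

```bash
python3 -c "
from h import *
c=calibration('top'); p,d=capture('top')
P=cloud(c,d); r=np.hypot(P[...,0]-C[0],P[...,1]-C[1]); m=(P[...,2]>.048)&(P[...,2]<.075)&(r<.062)
for b,s in blobs(m,5): print(s[4],(cast(c,[b],.06)[0,:2]-[.601,.1467]).round(4))
print(pots())
"
```

```text
23 [ 0.0417 -0.0165]
24 [0.0348 0.0276]
24 [ 0.0064 -0.0438]
23 [-0.0363 -0.0259]
25 [-0.0413  0.0195]
[]
```

Call:
{"op": "send_rows", "data": {
  "plan": [
    [165,-0.001,0.0004,0.03,0],
    [165,0,0,0.035,0],
    [165,0,0,0.03,0],
    [165,0,0,0.0119,0],
    [165,0,0,0,0],
    [165,0,0,0,0],
    [255,0,0,0,0],
    [255,0,0,0,0],
    [255,0,0,0,0],
    [255,0,0,0,0],
    [255,0,0,0,0],
    [255,0,0,0,0],
    [255,0,0,-0.02,0],
    [255,0,0,-0.035,0],
    [255,0,0,-0.035,0],
    [255,0,0,-0.015,0]
  ]
}}

```text
time_s: 44.48
position: [0.447, -0.2203, 0.1555]
tcp_rot: [[0.0, 1.0, 0.004], [1.0, -0.0, -0.003], [-0.003, 0.004, -1.0]]
force: [0.4, 0.0, -0.2]
opening: 0.178
grasp_force: 30.0
```

Call:
{"op": "send_rows", "data": {
  "plan": [
    [255,0.0305,0.0128,0,0],
    [255,0.0305,0.0128,0,0],
    [255,0.0305,0.0128,0,0],
    [255,0.0305,0.0128,0,0],
    [255,0.0305,0.0128,0,0],
    [255,0.0305,0.0128,0,0],
    [255,0.0305,0.0128,0,0],
    [255,0.0305,0.0128,0,0],
    [255,0.0305,0.0128,0,0],
    [255,0.0305,0.0128,0,0],
    [255,0.0305,0.0128,0,0],
    [255,0.0305,0.0128,0,0],
    [255,0,0,0,0],
    [255,0,0,0,0],
    [255,0,0,0,0]
  ]
}}

```text
time_s: 45.73
position: [0.5986, 0.1465, 0.1516]
tcp_rot: [[-0.0, 1.0, -0.002], [1.0, 0.0, -0.001], [-0.001, -0.002, -1.0]]
force: [0.3, 0.0, -0.5]
opening: 0.174
grasp_force: 30.0
```

```bash
python3 -c "
from h import *
hand(); print(pots())"
```

```text
[0.5986 0.1465 0.1516] 0.174 30.0 [-0.     1.    -0.001]
n 975 dx -0.0002 dy 0.001
[]
```

Call:
{"op": "send_rows", "data": {
  "plan": [
    [255,0.0005,0.0004,0.03,0],
    [255,0,0,0.03,0],
    [255,0,0,0.02,0],
    [255,0,0,0.01,0],
    [255,0,0,0.006,0],
    [255,0,0,0.005,0],
    [255,0,0,0,0],
    [255,0,0,0,0],
    [180,0,0,0,0],
    [180,0,0,0,0],
    [180,0,0,0,0],
    [180,0,0,0,0],
    [180,0,0,-0.02,0],
    [180,0,0,-0.03,0],
    [180,0,0,-0.035,0],
    [180,0,0,-0.035,0],
    [180,0.01,0,-0.035,0],
    [180,0.015,0,-0.035,0],
    [180,0.02,0,-0.04,0],
    [180,0,0,-0.01,0]
  ]
}}

```text
time_s: 47.5
position: [0.6025, 0.1943, 0.2958]
tcp_rot: [[-0.002, 1.0, 0.013], [1.0, 0.002, 0.004], [0.004, 0.013, -1.0]]
force: [0.7, 0.4, 1.6]
opening: 0.297
grasp_force: 0.0
```

```bash
python3 - <<'E'
from h import *
s=read_state();print(s['position'],s['force'])
f,o=tinview('pics/w6.png'); print(f); [print(*a) for a in o]
p,S,T,Z,d=lid('top','pics/top6.png')
for n in('scene',):
    p,S,T,Z,d=lid(n)
    m=(abs(T)<.04)&(S>0.)&(S<.16)&(d>0)
    for lo in np.arange(.025,.12,.03):
        k=m&(Z>=lo)&(Z<lo+.015)
        if k.sum(): print(n,lo.round(3),k.sum(),np.percentile(S[k],[5,50,95]).round(3))
E
```

```text
[0.60253462 0.19432261 0.29575883] [0.74578    0.38949762 1.57427426]
[0.59702519 0.14663431]
171 153 [0.0353 0.0259] [0.0343 0.0249] 0.0438
169 155 [-0.0386  0.0178] [-0.038   0.0172] 0.0425
169 149 [0.0016 0.0013] [0.0027 0.0018] 0.0021
165 145 [ 0.0424 -0.0181] [ 0.0434 -0.019 ] 0.0461
158 135 [-0.0333 -0.0265] [-0.0332 -0.0274] 0.0426
164 144 [ 0.007  -0.0447] [ 0.0078 -0.0445] 0.0452
scene 0.025 145 [0.041 0.047 0.051]
scene 0.055 145 [0.052 0.055 0.059]
scene 0.085 148 [0.06  0.064 0.068]
scene 0.115 64 [0.046 0.07  0.073]
```

View pics/w6.png

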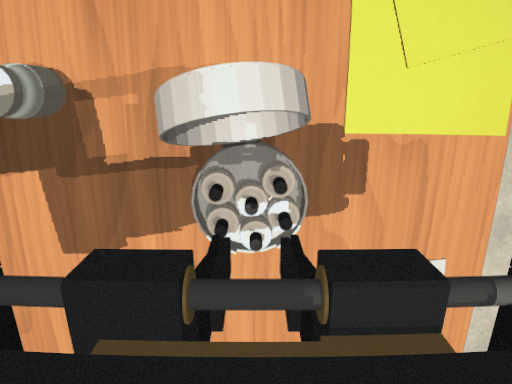

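The wrist view shows all six pots in the tin, one in the middle at (251,204) and five around it, all within 46 mm of the centre. Now I'll go behind the lid.

Call:
{"op": "send_rows", "data": {
  "plan": [
    [255,0,0,0,-0.12],
    [255,0,0,0,0],
    [255,0.0277,-0.0019,0,0],
    [255,0.0277,-0.0019,0,0],
    [255,0.0277,-0.0019,0,0],
    [255,0.0277,-0.0019,0,0],
    [255,0.0277,-0.0019,0,0],
    [255,0,0,0,0],
    [255,0,0,0.03,0],
    [255,0,0,0.03,0],
    [255,0,0,0.03,0],
    [255,0,0,0.03,0],
    [255,0,0,0.03,0],
    [255,0,0,0.005,0],
    [255,0,0,0,0],
    [255,0,0,0,0]
  ]
}}

```text
time_s: 48.98
position: [0.5742, 0.3267, 0.1331]
tcp_rot: [[-0.118, 0.993, -0.001], [0.993, 0.118, -0.0], [-0.0, -0.001, -1.0]]
force: [0.6, 0.4, 0.6]
opening: 0.006
grasp_force: 0.0
```

Call:
{"op": "send_rows", "data": {
  "plan": [
    [255,0,0,-0.007,0],
    [255,-0.01,0,0,0],
    [255,-0.01,0,0,0],
    [255,-0.01,0,0,0],
    [255,-0.01,0,0,0],
    [255,-0.01,0,0,0],
    [255,-0.01,0,0,0],
    [255,-0.01,0,0,0],
    [255,-0.01,0,0,0],
    [255,-0.01,0,0,0],
    [255,-0.01,0,0,0],
    [255,-0.01,0,0,0],
    [255,0,0,0,0]
  ]
}}

```text
time_s: 50.07
position: [0.5871, 0.2153, 0.1398]
tcp_rot: [[-0.118, 0.993, -0.001], [0.993, 0.118, -0.002], [-0.002, -0.002, -1.0]]
force: [0.4, 0.2, 0.3]
opening: 0.003
grasp_force: 0.0
```

```bash
python3 - <<'E'
from h import *
s=read_state();print(s['position'],s['force'],'tcp s',((s['position'][:2]-C)@A-.075).round(4))
p,d=capture('scene'); cv2.imwrite('pics/s7.png',cv2.resize(p[70:230,230:430],None,fx=3,fy=3))
E
```

```text
[0.58706196 0.21525159 0.1397508 ] [0.3775367  0.16984453 0.29589832] tcp s -0.0053
```

View pics/s7.png

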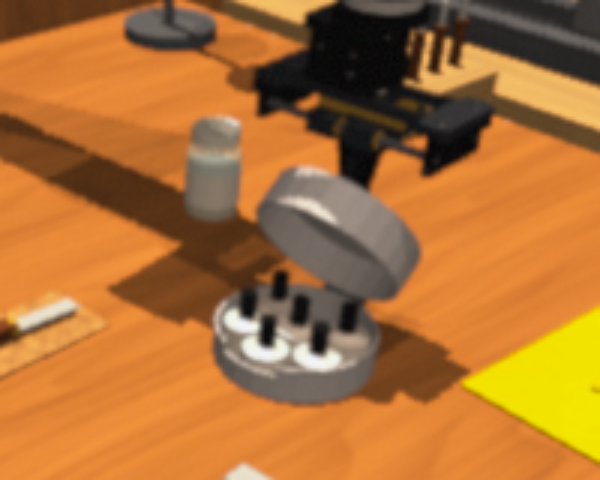

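The scene view shows the lid coming down at about 1 rad, with the fingers behind it and all the pots upright. I'll carry on down.

Call:
{"op": "send_rows", "data": {
  "plan": [
    [255,-0.009,0,0,0],
    [255,-0.009,0,0,0],
    [255,-0.009,0,0,0],
    [255,-0.009,0,0,0],
    [255,-0.009,0,0,0],
    [255,-0.0078,0,0.0025,0],
    [255,-0.0078,0,0.0025,0],
    [255,-0.0078,0,0.0025,0],
    [255,-0.0078,0,0.0025,0],
    [255,-0.0048,0,0.0048,0],
    [255,-0.0048,0,0.0048,0],
    [255,-0.0048,0,0.0048,0],
    [255,-0.0048,0,0.0048,0],
    [255,-0.003,0,0.004,0],
    [255,-0.003,0,0.004,0],
    [255,-0.003,0,0.004,0],
    [255,-0.003,0,0.004,0],
    [255,-0.003,0,0.003,0],
    [255,0,0,0,0]
  ]
}}

```text
time_s: 51.7
position: [0.5999, 0.1078, 0.0913]
tcp_rot: [[-0.119, 0.993, -0.001], [0.993, 0.119, -0.0], [-0.0, -0.001, -1.0]]
force: [-0.5, -0.7, -0.1]
opening: 0.009
grasp_force: 0.0
```

Call:
{"op": "send_rows", "data": {
  "plan": [
    [255,0,0,0.001,0],
    [255,0,0,0.001,0],
    [255,0,0,0.001,0],
    [255,0,0,0.001,0],
    [255,0,0,0,0],
    [255,0,0,0,0]
  ]
}}

```text
time_s: 52.2
position: [0.6004, 0.1084, 0.0885]
tcp_rot: [[-0.12, 0.993, 0.001], [0.993, 0.12, -0.0], [-0.0, 0.001, -1.0]]
force: [-0.1, -1.3, 1.3]
opening: 0.006
grasp_force: 1.2
```

Call:
{"op": "send_rows", "data": {
  "plan": [
    [255,0,0,0.001,0],
    [255,0,0,0.001,0],
    [255,0,0,0,0],
    [255,0,0,0,0]
  ]
}}

```text
time_s: 52.53
position: [0.6005, 0.1084, 0.0883]
tcp_rot: [[-0.12, 0.993, 0.001], [0.993, 0.12, -0.0], [-0.0, 0.001, -1.0]]
force: [-3.6, -0.3, 12.1]
opening: 0.004
grasp_force: 6.4
```

Call:
{"op": "send_rows", "data": {
  "plan": [
    [255,0,0,-0.005,0],
    [255,0,0,-0.02,0],
    [255,0,0,-0.035,0],
    [255,0,0,-0.035,0],
    [255,0,0,-0.035,0],
    [255,-0.03,0.03,-0.02,0],
    [255,-0.03,0.03,0,0],
    [255,-0.03,0.03,0,0],
    [255,-0.03,0.03,0,0],
    [255,-0.03,0.03,0,0],
    [255,0,0,0,0],
    [255,0,0,0,0],
    [255,0,0,0,0]
  ]
}}

```text
time_s: 53.62
position: [0.76, -0.0174, 0.2326]
tcp_rot: [[-0.119, 0.993, -0.003], [0.993, 0.119, 0.001], [0.002, -0.003, -1.0]]
force: [-0.5, -0.3, 0.1]
opening: 0.005
grasp_force: 0.0
```

```bash
python3 - <<'E'
from h import *
p,S,T,Z,d=lid('scene'); q,S2,T2,Z2,d2=lid('top')
for S_,T_,Z_ in((S,T,Z),(S2,T2,Z2)):
    m=(np.hypot(S_+.075,T_)<.062)&(Z_>.0)&(Z_<.1); k=np.polyfit(S_[m],Z_[m],1); print(m.sum(),Z_[m].mean()+.035,'slope',k[0])
cv2.imwrite('pics/end.png',np.hstack([cv2.resize(q[130:290,120:350],None,fx=1.7,fy=1.7),cv2.resize(p[90:250,150:380],None,fx=1.7,fy=1.7)]))
E
```

```text
780 0.07328420072026222 slope -0.0016354935832217897Traceback (most recent call last):
  File "<stdin>", line 4, in <module>
    raise TypeError("expected non-empty vector for x")
TypeError: expected non-empty vector for x
```

```bash
python3 -c "
from rig import *
print(hand_in())"
```

```text
the job is handed in; nothing more can be done
None
```

The job is handed in: the lid was levered open and swung past upright, all six pots stand in the tin with one in the middle, the lid is shut again, and the pry tool is back on its mat. The last lid measurement read level and fully down; I did not re-photograph the tool, the spool or the glue jar at the very end.

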